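Take up a worn leadscrew's play: set a sample vial in the measuring slide

ROBOT

A 6-joint arm with a two-finger parallel gripper is mounted at the origin on a cart in front of the work surface, level with it; the furniture and walls round the work are solid. World frame = base frame: x ahead of the robot, y to its left, z up, the work surface at z = 0. Lengths are in m, angles in rad, forces in N, time in s.
With the tool pointing down it reaches from about 0.225 to 0.875 m from the base axis. Payload 3.4 kg.
Tool frame: the origin (TCP) lies midway between the tips of the shut fingers; the grasp point (between the pads) lies 19 mm behind it (manip.pinch_z is the z of the grasp point in the tool frame, in m); z points along the fingers, x is the direction in which the jaws open and shut, and the axes are right-handed (so a half turn about z gives the same grasp; the last joint's range is limited). The gripper opens to 85 mm and grips with 20 to 120 N. Pads are 22 mm wide; open, the fingers measure 114 mm over their backs; the gripper's body (76 mm by 85 mm) begins 54 mm behind the grasp point. The pads swing forward as they close: fully open they stand 13 mm farther back than shut.
Start: joints at [-1.341, 0.276, 1.505, -0, 1.361, -0.121], TCP at [0.198, -0.54, 0.231] pointing down, gripper open.
Joint ranges: [-2.89, 2.89], [-0.75, 2.08], [0.22, 2.7], [-1.18, 4.32], [0.11, 2.71], [-2.7, 2.7]. Speed limits (rad/s): [2.57, 2.57, 3.14, 3.14, 3.14, 3.14].

INTERFACE

Orientations are given as a unit quaternion [w, x, y, z].
In Python, from rig import manip gives the robot as it stands. The module is installed in compiled form; this text tells all that it offers.
- The arm moves only by the tool drive_tool, never from a script. Its argument "steps" is a list of rows, each a list of 5 numbers: the shift along the tool's x, y, z in mm, then the turn about the tool's z in rad, then the gripper command: -1 is shut, 1 is fully open, values between are in proportion. A call has 1 to 5 rows; each row is the pose to reach, as a shift and turn from the pose measured when the call began, along the tool's axes at that moment; what a row does not reach only later rows make up. A row lasts 1/10 s, in which the tool goes at most 50 mm and 8.59 degrees, less where a joint would pass 70% of its speed; a pose out of reach is approached as far as the arm can. A call with a gripper value outside its range is refused whole. The fingers move at their own pace and stop on an object; "squeeze" is the grip in N (left out, the last holds). Time passes only in rows, so rows that repeat a pose let the fingers close. It gives the time, the measured TCP pose, the force and the opening at its end, in the units of the state.
- manip.get_state(): the state, without advancing time (a new reading comes with each control period).
- manip.get_image(name): name is "side" or "top" or "wrist"; returns the picture (400x640x3 uint8, blue, green, red); there is no depth.
- manip.get_calibration(name): a dict with "camera_matrix" (3x3 intrinsics, pixels), "rvec" (rotation vector, rad) and "tvec" (3), from world to camera coordinates, as OpenCV has them. Camera axes: x right, y down, z forward; pixel columns grow to the right and rows downward; lengths in m; the calibration is good to about 2 mm. A picture is of the moment at which its call begins: read the wrist's pose just before it. get_calibration takes no time and is no camera call; for the wrist camera it gives the pose at the moment of the call.
- manip.sign_off(): hands the job in, once; it reports no verdict.
Trained networks look in the newest picture that a camera, given by its name, has taken for a name from the list of things; names that differ only in an ending like _2 or _b are one class to them, and where a whole thing is asked for, a point or a joint stands for the part that bears it (a point fixed in the world has none). Each returns a list of dicts, best first, with "conf" (0 to 1); they miss things now and then, are a little off and sometimes report something else, mostly with a low value. They report only what shows in the picture. A call takes as long as a camera call.
- manip.masks_of(camera, name): "pixels" (400x640 bool, what is visible of it) and "location" ([column, row] in pixels, amid what is visible of it).
The state is a dict: "clock": time; "qpos": joint angles; "qd": joint speeds; "effort": joint torques, N m; "position": TCP position; "ee_rot": TCP orientation; "contact_force": force on the tool from outside, world axes, zero at the start; "moment": the same for the moment, N m; "width": finger opening in m.
Only numpy, scipy, OpenCV 4.12 (cv2) and the standard library are available. Lean on these libraries where they do the work, as an engineer would, in place of code of your own. Each camera call takes 0.05 s, during which the arm holds its last target.

TASK

Wind the crank of the measuring slide back until its jaw stands about 10 mm farther out than the vial needs, and stand the green-filled glass vial upright in the V of the steel anvil. Then wind the jaw forward, past the play of the worn screw, until you feel it bear on the vial with a light, definite pressure of about 30 N, finish on that closing turn without backing off, and let go. The vial is glass: never let the jaw squeeze it with more than 60 N, and leave the other things on the table alone.

Things in the scene. Friction and masses are not known exactly. Their poses are not given: they have to be found in the camera images.
- slide_base: Grey base of the measuring slide, 88 mm across (x) and 192 mm long (y), standing on the table; origin at table height. z up; y runs along the slide from the crank to the anvil: the jaw closes along +y and opens along -y. The base stands fixed, but each time at another place and yaw.
- crank_axis (a point): Point on the crank's turning axis, in the plane half-way along the handle; fixed to the base, 52 mm above the table, axes as the base's. The crank turns about this y axis. Nothing else stands within 70 mm of this point but the bearing block with its drum, on the +y side, top 71 mm above the table.
- handle_grip (a point): Centre of the crank's black handle, a free-spinning sleeve 13.6 mm thick and 44 mm long, parallel to the crank axis at 24 mm from it. Its inner end meets the crank arm (22 mm to +y), its outer end is free. It goes round an upright circle, at lowest 28 mm above the table; gripped from above across x it can be led round any number of turns without turning the gripper.
- crank (a joint): Crank angle, rad. 0: handle straight above the axis; grows counter-clockwise as seen looking along +y (at +pi/2 the handle is on the -x side), which opens the jaw, 15 mm a turn. Starts at -0.5 to 0.5. It stays where it is left: its friction takes 5 to 6 N at the handle, along the circle; each newton of the jaw on the vial adds up to 0.1 N: 30 N is felt as 2 to 3 N more than winding free.
- nut_top (a point): Top of the brass nut on the screw, in the window of the blue jaw carriage, 64 mm above the table. It has 3 mm of play there (a fifth of a turn of the crank) and starts somewhere inside it: at each change of direction the crank turns up to a fifth of a turn before the jaw follows. Backing off, even a little, leaves the jaw loose.
- jaw: Blue jaw carriage that slides along the base, 52 mm across, with a black rubber pad (36 mm wide, 18 mm high) on its face, which bears on the vial. Origin below the middle of the pad's flat front face, at deck height; axes as the base's. Its top is 48 mm above the table at the pad, 62 to 66 mm from 17 mm behind it. It can open 31 mm from where it is found, which is too close to the anvil to let the vial in.
- seat (a point): Where the vial's centre stands when it rests in the anvil's V: on the slide's centre line, 25.5 mm over the slide's steel deck, which is 26 mm above the table; axes as the base's. A vial set down on the deck up to 6 mm short of it is pushed home by the jaw.
- anvil: Steel anvil with a 90 degree V that opens towards the jaw (-y), 52 mm across, its top 48 mm above the table; a black barrel stands behind it. Origin under the middle of the V's mouth (24 mm wide), at the deck. Clamped to the base, each time at another place along it.
- vial_center (a point): Centre of the clear glass vial with pale green contents and black cap, 21 mm thick, 51 mm high, about 30 g, upright on the table at the left; z up. This point is half-way up. The cap is 17.6 mm thick and 11 mm high. Take it from above by its upper 27 mm, so that the fingers clear the anvil. The glass is up to 1 mm out of round, so where the jaw meets it must be felt.
- weight: Brass-coloured book weight (49 mm wide, 49 mm high), a bystander; origin at its foot.
- loupe: Black stand loupe (42 mm wide, 34 mm high), a bystander; origin at its foot.
- tin: Dark green round tin (64 mm wide, 23 mm high), a bystander; origin at its foot.

How it is judged:
By the outcome, as a careful person would: the job done as asked, in the order asked, and still so for the second after the job is handed in, with the robot touching nothing.
It also fails if it takes over 72 s, if anything falls off the work surface, if the arm or the gripper's body presses on something with over 40 N, if the wrist force passes 120 N, or if a joint passes its speed limit or range.

## Working session

There is one attempt and no reset: what is moved stays moved. The work goes in short steps, Python scripts to look and compute and a tool call to move; the robot and the scene stay as the last step left them, time stands still between calls to the robot, and variables do not carry over. Pictures are saved under pics/ and viewed, and the job is handed in when it is done.

Besides the shell and the picture viewer there is one more tool, called by a JSON object that holds its "fn" and its "kwargs", one argument or row to a line. drive_tool: Moves the arm, as the interface text tells. Its arguments: {"type":"object","properties":{"steps":{"type":"array","items":{"type":"array","items":{"type":"number"}}},"squeeze":{"type":"number"}},"required":["steps"]}

```bash
mkdir -p pics; cat > h.py <<'E'
import numpy as np, cv2
from rig import manip
from scipy.spatial.transform import Rotation as R
def cal(n):
    c=manip.get_calibration(n); K=np.array(c["camera_matrix"]);Rm=cv2.Rodrigues(np.array(c["rvec"],float))[0];t=np.array(c["tvec"],float).ravel()
    return K,Rm,t
def ray(n,px,c=None):
    K,Rm,t=c or cal(n); d=Rm.T@np.linalg.inv(K)@np.array([px[0],px[1],1.]); o=-Rm.T@t
    return o,d/np.linalg.norm(d)
def atz(n,px,z,c=None):
    o,d=ray(n,px,c); return o+d*(z-o[2])/d[2]
def tri(a,b):
    (o1,d1),(o2,d2)=a,b
    A=np.array([d1,-d2]).T; s=np.linalg.lstsq(A,o2-o1,rcond=None)[0]
    p,q=o1+s[0]*d1,o2+s[1]*d2
    return (p+q)/2,np.linalg.norm(p-q)
def proj(n,p,c=None):
    K,Rm,t=c or cal(n); q=K@(Rm@np.array(p,float)+t); return q[:2]/q[2]
def toolrot():
    q=manip.get_state()["ee_rot"]; return R.from_quat([q[1],q[2],q[3],q[0]]).as_matrix()
def st():
    s=manip.get_state(); print("t",round(s["clock"],2),"p",np.round(np.array(s["position"])*1000,1),"F",np.round(s["contact_force"],2),"M",np.round(s["moment"],2),"w",round(s["width"]*1000,1)); return s
E
python3 - <<'E'
from h import *
s=st(); print(manip.pinch_z); print(toolrot().round(3))
for n in ["side","top"]:
    im=manip.get_image(n); cv2.imwrite(f"pics/{n}0.png",im)
    for k in ["slide_base","crank","handle_grip","nut_top","jaw","anvil","vial_center","weight","loupe","tin"]:
        r=manip.masks_of(n,k)
        print(n,k,[(round(d["conf"],2),np.round(d["location"],1).tolist(),int(d["pixels"].sum())) for d in r[:2]])
print(manip.get_state()["clock"])
E
```

```text
t 0.0 p [ 197.5 -539.5  230.4] F [-1.06 -0.06  0.26] M [-0.01  0.06 -0.06] w 85.2
-0.0187
[[ 0.344 -0.939 -0.   ]
 [-0.939 -0.344  0.002]
 [-0.002 -0.    -1.   ]]
side slide_base [(0.59, [323.5, 214.8], 1549)]
side crank []
side handle_grip [(0.31, [328.8, 204.8], 456)]
side nut_top [(0.39, [325.5, 215.2], 1586)]
side jaw [(0.86, [332.4, 203.9], 425)]
side anvil [(0.8, [338.3, 219.1], 353)]
side vial_center [(0.57, [397.0, 283.3], 276)]
side weight [(0.8, [284.9, 182.1], 209)]
side loupe [(0.86, [302.1, 291.0], 514)]
side tin [(0.67, [262.5, 218.9], 393)]
top slide_base [(0.73, [339.0, 207.2], 2749)]
top crank [(0.81, [375.8, 205.5], 310)]
top handle_grip [(0.51, [390.6, 204.0], 120)]
top nut_top [(0.47, [339.0, 207.9], 36)]
top jaw [(0.7, [331.6, 207.4], 461)]
top anvil [(0.56, [310.0, 210.9], 311)]
top vial_center [(0.48, [310.0, 213.1], 345)]
top weight [(0.7, [438.7, 165.1], 348)]
top loupe [(0.8, [214.2, 179.6], 233), (0.41, [342.7, 143.2], 536)]
top tin [(0.58, [341.5, 145.9], 508)]
1.1
```

```bash
python3 - <<'E'
import cv2
a=cv2.imread("pics/side0.png")[140:340,200:460];b=cv2.imread("pics/top0.png")[110:280,180:460]
cv2.imwrite("pics/a1.png",cv2.resize(a,None,fx=3,fy=3,interpolation=cv2.INTER_CUBIC));cv2.imwrite("pics/b1.png",cv2.resize(b,None,fx=2.85,fy=2.85,interpolation=cv2.INTER_CUBIC))
E
```

```text
(no output)
```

View pics/a1.png

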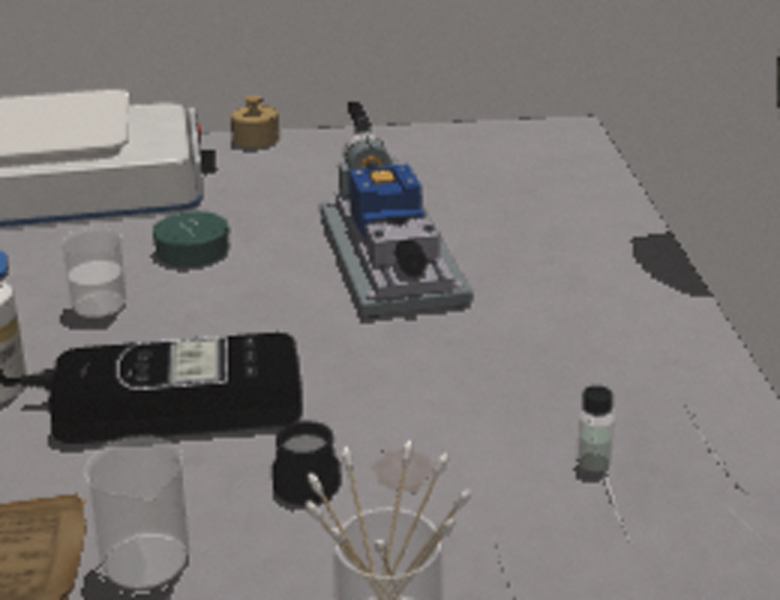

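View pics/b1.png

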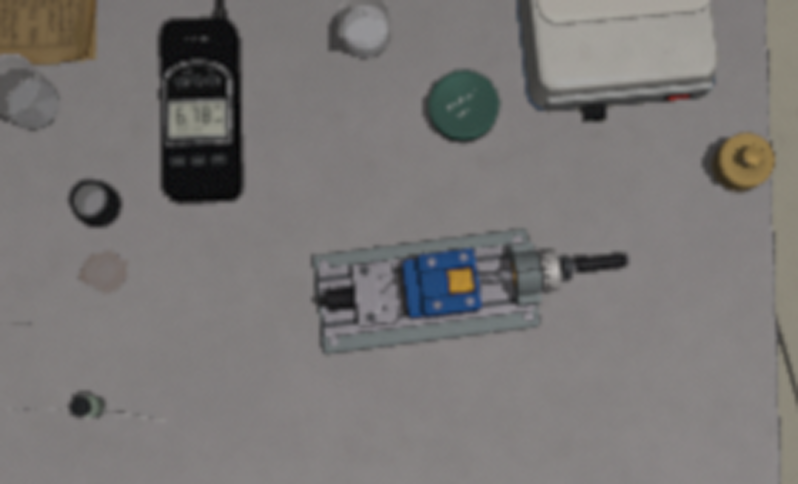

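View pics/top0.png

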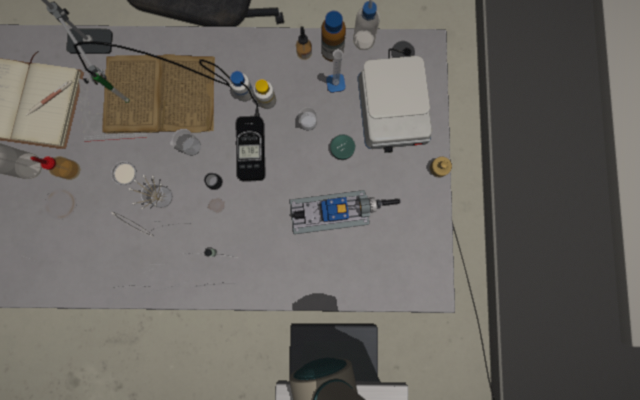

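```bash
python3 - <<'E'
from h import *
f=lambda u,v:(180+u/2.85,110+v/2.85)
for nm,px,z in [("handle in",f(575,266),.076),("handle out",f(626,259),.076),("handle det",(390.6,204),.076),("vialcap",f(81,405),.051),("nut",f(461,280),.064),("base c",f(428,291),.02),("base TL",f(313,256),.015),("TR",f(525,231),.015),("BR",f(540,324),.015),("BL",f(325,351),.015),("anvil",f(376,293),.048),("barrelend",f(320,298),.04)]:
    print(nm,(1000*atz("top",px,z)).round(1))
g=lambda u,v:(200+u/3,140+v/3)
for nm,px,z in [("cap top",g(597,392),.051),("vial foot",g(593,472),.0),("nut",g(382,176),.064)]:
    print(nm,(1000*atz("side",px,z)).round(1))
print(tri(ray("top",f(81,405)),ray("side",g(597,393))))
for n in["top","side"]:
  K,Rm,t=cal(n); print(n,-Rm.T@t,K[0,0])
K,Rm,t=cal("wrist");T=toolrot();p=np.array(manip.get_state()["position"]); print("wrist in tool",T.T@(-Rm.T@t-p),(Rm@T).round(3),K)
E
```

```text
handle in [579.2 -88.3  76. ]
handle out [ 585.5 -130.5   76. ]
handle det [ 577.8 -109.1   76. ]
vialcap [460.7 321.4  51. ]
nut [567.8   5.2  64. ]
base c [562.6  31.9  20. ]
base TL [592.9 133.5  15. ]
TR [617.3 -53.6  15. ]
BR [535.1 -66.5  15. ]
BL [509.5 121.2  15. ]
anvil [557.6  76.5  48. ]
barrelend [553.6 124.6  40. ]
cap top [460.5 323.5  51. ]
vial foot [463.  334.3   0. ]
nut [568.1   8.9  64. ]
(array([0.46038995, 0.32195717, 0.04928283]), np.float64(0.0005889921770481193))
top [0.46736168 0.05062597 0.98829156] 390.35119034310446
side [0.63053496 0.95972557 0.47813817] 416.8867264881805
wrist in tool [-0.00075711 -0.06992619 -0.14291137] [[ 1.     0.     0.   ]
 [-0.     0.96  -0.278]
 [-0.     0.278  0.96 ]] [[340.94294356   0.         320.0469071 ]
 [  0.         340.94294356 200.1127621 ]
 [  0.           0.           1.        ]]
```

{"fn": "drive_tool", "kwargs": {
  "steps": [
    [-29, -41, 0, -0.1, 1],
    [-58, -82, 0, -0.2, 1],
    [-87, -123, 0, -0.3, 1],
    [-116, -164, 0, -0.4, 1],
    [-145, -205, 0, -0.5, 1]
  ]
}}

```text
clock: 1.6
position: [0.3404, -0.3327, 0.2315]
ee_rot: [0.0, 0.936, -0.351, 0.0]
contact_force: [1.3, -0.1, -0.4]
width: 0.085
```

```bash
cat >> h.py <<'E'
def go(x,y,z,ang=None):
    """delta in tool axes (mm) to world TCP target mm; ang deg world angle of tool x"""
    s=manip.get_state();T=toolrot();d=T.T@(np.array([x,y,z])-1000*np.array(s["position"]))
    a=np.degrees(np.arctan2(T[1,0],T[0,0])); 
    print("delta tool",d.round(1),"|d|",np.linalg.norm(d).round(1),"turn", None if ang is None else round(-np.radians((ang-a+180)%360-180),3))
E
python3 -c "
from h import *
st();go(570,0,230,7.5)"
```

```text
t 1.6 p [ 340.4 -332.7  231.5] F [ 1.29 -0.11 -0.37] M [ 0.01 -0.02  0.02] w 85.0
delta tool [ -45.4 -401.6    1.5] |d| 404.2 turn -0.848
```

{"fn": "drive_tool", "kwargs": {
  "steps": [
    [-5, -45, 0, -0.1, 1],
    [-10, -90, 0, -0.2, 1],
    [-15, -135, 0, -0.3, 1],
    [-20, -180, 0, -0.4, 1],
    [-25, -225, 1, -0.5, 1]
  ]
}}

```text
clock: 2.1
position: [0.4704, -0.145, 0.2309]
ee_rot: [0.001, 0.994, -0.106, 0.001]
contact_force: [0.8, -0.6, -0.4]
width: 0.0853
```

```bash
python3 -c "
from h import *
st();go(570,0,230,7.5)"
```

```text
t 2.1 p [ 470.4 -145.   230.9] F [ 0.84 -0.58 -0.43] M [-0.03 -0.05  0.03] w 85.3
delta tool [  66.8 -162.7    0.9] |d| 175.9 turn -0.343
```

{"fn": "drive_tool", "kwargs": {
  "steps": [
    [17, -41, 0, -0.1, 1],
    [34, -82, 0, -0.2, 1],
    [51, -123, 0, -0.3, 1],
    [67, -163, 0, -0.343, 1],
    [67, -163, 0, -0.343, 1]
  ]
}}

```text
clock: 2.6
position: [0.5729, 0.0046, 0.2305]
ee_rot: [-0.001, 0.998, 0.068, 0.002]
contact_force: [-0.6, -0.6, 0.3]
width: 0.0856
```

```bash
python3 - <<'E'
from h import *
st();c=cal("wrist"); im=manip.get_image("wrist"); cv2.imwrite("pics/w1.png",im)
import pickle; pickle.dump(c,open("w1.pkl","wb"))
cv2.imwrite("pics/w1b.png",cv2.resize(im,(800,500)))
for k in ["slide_base","crank","handle_grip","nut_top","jaw","anvil"]:
    r=manip.masks_of("wrist",k)
    print(k,[(round(d["conf"],2),np.round(d["location"],1).tolist(),int(d["pixels"].sum())) for d in r[:2]])
    for i,d in enumerate(r[:1]): cv2.imwrite(f"pics/m_{k}.png",d["pixels"]*np.uint8(255))
st()
E
```

```text
t 2.6 p [572.9   4.6 230.5] F [-0.6  -0.57  0.29] M [-0.   -0.05  0.02] w 85.6
slide_base [(0.97, [314.7, 159.2], 15162)]
crank [(0.79, [316.5, 261.1], 1464)]
handle_grip [(0.58, [317.1, 297.9], 538)]
nut_top [(0.73, [316.5, 179.5], 389)]
jaw [(0.83, [315.1, 154.9], 3459)]
anvil [(0.84, [316.1, 90.8], 2703)]
t 2.95 p [569.6  -0.9 231.1] F [0.6  0.3  0.37] M [-0.01  0.03  0.02] w 84.9
```

View pics/w1b.png

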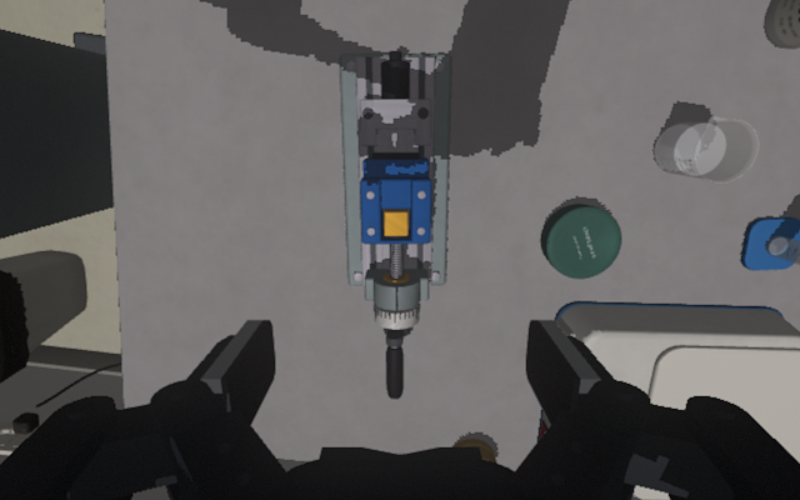

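```bash
python3 - <<'E'
from h import *
c=cal("wrist"); im=manip.get_image("wrist"); cv2.imwrite("pics/w2.png",im)
import pickle; pickle.dump(c,open("w2.pkl","wb"))
st()
cv2.imwrite("pics/w2b.png",cv2.resize(im[30:330,250:390],None,fx=4,fy=4,interpolation=cv2.INTER_CUBIC)[:600])
cv2.imwrite("pics/w2c.png",cv2.resize(im[30:330,250:390],None,fx=4,fy=4,interpolation=cv2.INTER_CUBIC)[600:])
E
```

```text
t 3.0 p [569.7  -0.9 231.1] F [0.23 0.36 0.15] M [ 0.    0.02 -0.03] w 85.7
```

View pics/w2b.png

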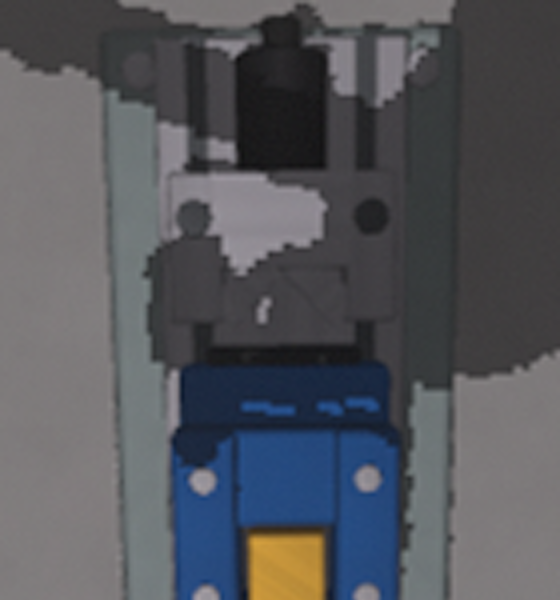

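View pics/w2c.png

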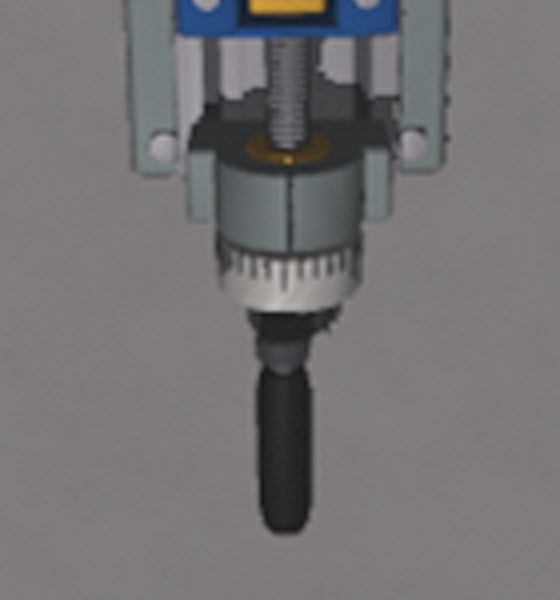

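```bash
cat > slide.py <<'E'
from h import *
import pickle
c=pickle.load(open("w2.pkl","rb"))
f=lambda u,v:(250+u/4,30+v/4)
P={}
for nm,px,z in [("handle in",f(284,600+372),.076),("handle out",f(285,600+528),.072),("nut",f(287,565),.064),("nutfront",f(287,530),.064),("nutback",f(287,613),.064),("TL",f(101,35),.012),("TR",f(462,28),.012),("BR",f(445,768),.012),("BL",f(132,772),.012),("anvil back",f(285,172),.048),("anvilLfront",f(196,321),.048),("anvilRfront",f(370,321),.048),("V?",f(285,265),.048),("pad front",f(285,346),.044),("jawtop L",f(181,367),.048),("jawtop R",f(388,367),.048),("jawback",f(285,636),.062),("drumtop back",f(288,600+145),.052)]:
    P[nm]=1000*atz("",px,z,c)
E
python3 - <<'E'
from slide import *
ay=(P["TL"]-P["BL"]+P["TR"]-P["BR"])[:2]; print("yaw",np.degrees(np.arctan2(-ay[0],ay[1])), np.linalg.norm(ay)/2)
print("nut-anvil dir",np.degrees(np.arctan2(*( (P["anvilLfront"]+P["anvilRfront"])/2-P["drumtop back"])[:2]*[-1,1])))
yaw=np.radians(7.5);x=np.array([np.cos(yaw),np.sin(yaw)]);y=np.array([-x[1],x[0]])
o=(P["TL"]+P["TR"]+P["BL"]+P["BR"])[:2]/4
print("center",o)
for k,v in P.items(): print(k,v.round(1),"base x,y",((v[:2]-o)@x).round(1),((v[:2]-o)@y).round(1))
E
```

```text
yaw 7.981629730454698 190.33374048166175
nut-anvil dir 8.09542451680256
center [565.76823443  33.84598532]
handle in [581.2 -89.1  76. ] base x,y -0.7 -123.9
handle out [ 587.5 -135.    72. ] base x,y -0.5 -170.2
nut [569.3   8.1  64. ] base x,y 0.2 -26.0
nutfront [568.3  16.2  64. ] base x,y 0.2 -17.8
nutback [570.8  -3.2  64. ] base x,y 0.2 -37.4
TL [509.2 121.7  12. ] base x,y -44.6 94.5
TR [595.9 134.5  12. ] base x,y 43.0 95.8
BR [622.6 -54.2  12. ] base x,y 44.9 -94.7
BL [535.3 -66.6  12. ] base x,y -43.3 -95.7
anvil back [557.8  93.8  48. ] base x,y -0.1 60.5
anvilLfront [541.5  59.   48. ] base x,y -20.7 28.1
anvilRfront [581.4  64.2  48. ] base x,y 19.5 28.1
V? [560.3  74.   48. ] base x,y -0.1 40.5
pad front [562.7  55.9  44. ] base x,y -0.1 22.3
jawtop L [539.2  48.3  48. ] base x,y -24.4 17.8
jawtop R [587.1  54.5  48. ] base x,y 23.9 17.7
jawback [571.1  -9.3  62. ] base x,y -0.3 -43.4
drumtop back [575.9 -39.5  52. ] base x,y 0.4 -74.0
```

```bash
python3 -c "
from h import *
st();go(584.3,-112.5,110,8);go(584.3,-112.5,57,8)"
```

```text
t 3.0 p [569.7  -0.9 231.1] F [0.23 0.36 0.15] M [ 0.    0.02 -0.03] w 85.7
delta tool [ -0.  112.3 121.3] |d| 165.3 turn -0.011
delta tool [-1.000e-01  1.123e+02  1.743e+02] |d| 207.3 turn -0.011
```

{"fn": "drive_tool", "kwargs": {
  "steps": [
    [0, 33, 33, -0.011, 1],
    [0, 66, 66, -0.011, 0.5],
    [0, 100, 95, -0.011, 0],
    [0, 112, 125, -0.011, 0],
    [0, 112, 140, -0.011, 0]
  ]
}}

```text
clock: 3.5
position: [0.5827, -0.1149, 0.0887]
ee_rot: [0.0, 0.998, 0.068, -0.001]
contact_force: [-0.5, 0.4, 0.5]
width: 0.0424
```

```bash
python3 - <<'E'
from h import *
st();c=cal("wrist"); im=manip.get_image("wrist"); cv2.imwrite("pics/w3.png",cv2.resize(im,(800,500)))
go(584.3,-112.5,57,8)
E
```

```text
t 3.5 p [ 582.7 -114.9   88.7] F [-0.53  0.43  0.46] M [ 0.    0.1  -0.05] w 42.4
delta tool [ 3.1 -0.6 30.1] |d| 30.2 turn -0.003
```

View pics/w3.png

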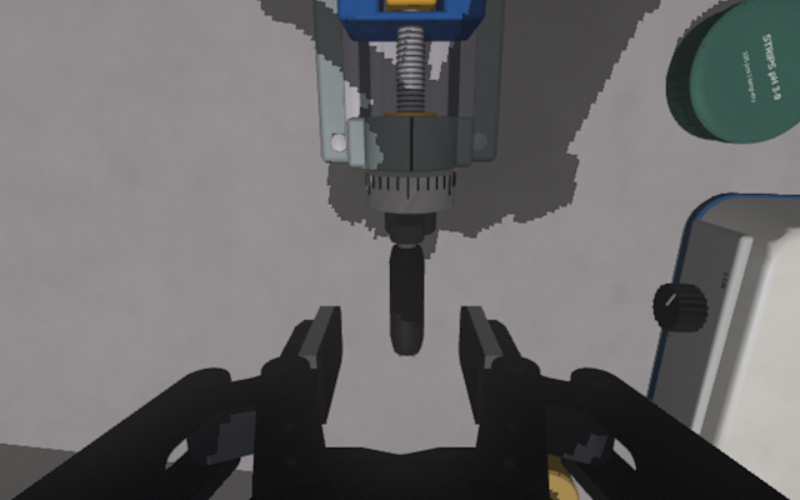

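```bash
python3 - <<'E'
from h import *
c=cal("wrist")
for px in [(406,353),(406,243)]: print(1000*atz("",(px[0]*.8,px[1]*.8),.074,c))
st();go(584.3,-112.5,57,8)
E
```

```text
[ 585.39408932 -130.95214596   74.        ]
[578.8837441  -84.77208555  74.        ]
t 3.55 p [ 581.5 -113.5   87.1] F [-0.02  0.52 -1.16] M [0.02 0.03 0.02] w 42.7
delta tool [ 3.1 -0.6 30.1] |d| 30.2 turn -0.003
```

{"fn": "drive_tool", "kwargs": {
  "steps": [
    [1.5, -2, 15, -0.003, 0],
    [2, -2, 30, -0.003, 0],
    [2, -2, 30, -0.003, 0],
    [2, -2, 30, -0.003, -0.4],
    [2, -2, 30, -0.003, -1]
  ],
  "squeeze": 40
}}

```text
clock: 4.05
position: [0.5839, -0.1116, 0.0584]
ee_rot: [-0.0, 0.998, 0.069, -0.001]
contact_force: [4.0, -0.2, 0.5]
width: 0.0147
```

{"fn": "drive_tool", "kwargs": {
  "steps": [
    [0, 0, 0, 0, -1],
    [0, 0, 0, 0, -1],
    [0, 0, 0, 0, -1]
  ]
}}

```text
clock: 4.35
position: [0.5842, -0.1116, 0.0587]
ee_rot: [0.0, 0.998, 0.07, -0.001]
contact_force: [1.8, 0.4, -4.5]
width: 0.0117
```

```bash
python3 - <<'E'
from h import *
st();im=manip.get_image("wrist"); cv2.imwrite("pics/w4.png",cv2.resize(im,(800,500)))
st()
E
```

```text
t 4.35 p [ 584.2 -111.6   58.7] F [ 1.84  0.38 -4.49] M [-0.   -0.12  0.04] w 11.7
t 4.4 p [ 584.2 -111.6   58.7] F [ 1.25 -0.76 -2.92] M [ 0.03 -0.12 -0.02] w 12.4
```

View pics/w4.png

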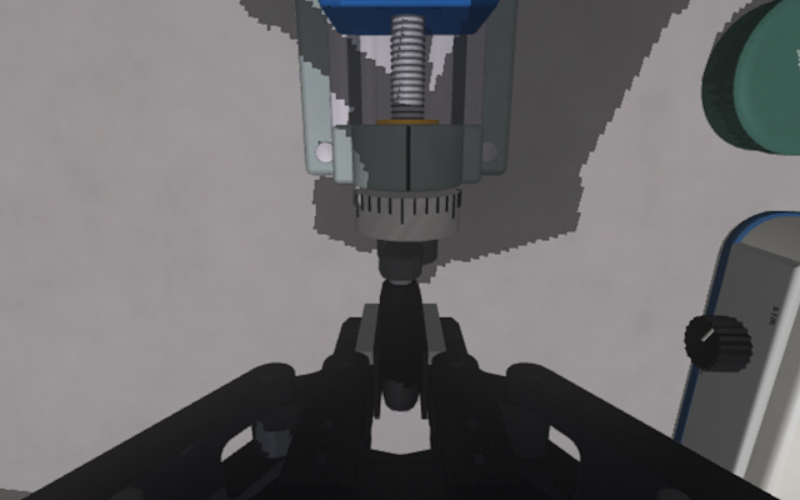

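```bash
cat >> h.py <<'E'
YAW=np.radians(8.0);BX=np.array([np.cos(YAW),np.sin(YAW),0]);BY=np.array([-BX[1],BX[0],0])
O=np.array([565.8,33.8,0])
try: CX,CZ=np.loadtxt("ctr.txt")
except Exception: CX,CZ=-0.1,34.8
def hand():
    s=manip.get_state();p=1000*np.array(s["position"])-O;F=np.array(s["contact_force"])
    u,z=p@BX-CX,p[2]-CZ; th=np.arctan2(-u,z); r=np.hypot(u,z)
    rad=np.array([-np.sin(th),np.cos(th)]);tan=np.array([-np.cos(th),-np.sin(th)])
    f=np.array([F@BX,F[2]])
    print("t %.2f th %.1f deg r %.2f y %.2f  Frad(out) %.2f Ftan(opening+) %.2f"%(s["clock"],np.degrees(th),r,p@BY,f@rad,f@tan),"F",F.round(1),"w",round(1000*s["width"],1))
    return np.degrees(th),p
def wind(angs,dy=0,r=24.0):
    th,p=hand();T=toolrot()
    for a in angs:
        a=np.radians(a);t=np.array([0,0,0.])+BX*(CX-r*np.sin(a))+BY*(p@BY+dy)+np.array([0,0,CZ+r*np.cos(a)])
        print(np.degrees(a).round(),(T.T@(t-p)).round(1).tolist())
E
python3 -c "
from h import *
wind([15,30,45,60,75])"
```

```text
t 4.40 th 4.7 deg r 23.94 y -146.52  Frad(out) -3.01 Ftan(opening+) -0.89 F [ 1.3 -0.8 -2.9] w 12.4
15.0 [-4.3, 0.0, 0.7]
30.0 [-10.0, 0.0, 3.1]
45.0 [-15.0, 0.0, 6.9]
60.0 [-18.8, 0.0, 11.9]
75.0 [-21.2, 0.0, 17.7]
```

{"fn": "drive_tool", "kwargs": {
  "steps": [
    [-4.3, 0, 0.7, 0, -1],
    [-10, 0, 3.1, 0, -1],
    [-15, 0, 6.9, 0, -1],
    [-18.8, 0, 11.9, 0, -1],
    [-21.2, 0, 17.7, 0, -1]
  ]
}}

```text
clock: 4.9
position: [0.5641, -0.1145, 0.0426]
ee_rot: [0.0, 0.998, 0.069, 0.001]
contact_force: [1.8, 1.9, 5.7]
width: 0.012
```

```bash
python3 -c "
from h import *
st();wind([90,105,120,135,150])"
```

```text
t 4.9 p [ 564.1 -114.5   42.6] F [1.82 1.93 5.72] M [ 0.43 -0.24  0.01] w 12.0
t 4.90 th 70.5 deg r 23.53 y -146.62  Frad(out) -0.04 Ftan(opening+) -6.09 F [1.8 1.9 5.7] w 12.0
90.0 [-1.8, -0.0, 7.8]
105.0 [-1.0, -0.0, 14.1]
120.0 [1.4, -0.0, 19.8]
135.0 [5.2, -0.0, 24.8]
150.0 [10.1, -0.0, 28.6]
```

{"fn": "drive_tool", "kwargs": {
  "steps": [
    [-1.8, 0, 7.8, 0, -1],
    [-1, 0, 14.1, 0, -1],
    [1.4, 0, 19.8, 0, -1],
    [5.2, 0, 24.8, 0, -1],
    [10.1, 0, 28.6, 0, -1]
  ]
}}

```text
clock: 5.4
position: [0.573, -0.1132, 0.0149]
ee_rot: [0.0, 0.998, 0.07, -0.0]
contact_force: [-2.9, 0.5, 7.9]
width: 0.0124
```

```bash
python3 -c "
from h import *
wind([165,180,195,210,225])"
```

```text
t 5.40 th 146.3 deg r 23.93 y -146.59  Frad(out) -4.98 Ftan(opening+) -6.73 F [-2.9  0.5  7.9] w 12.4
165.0 [7.1, -0.0, 3.3]
180.0 [13.3, -0.0, 4.1]
195.0 [19.5, -0.0, 3.3]
210.0 [25.3, -0.0, 0.9]
225.0 [30.2, -0.0, -3.0]
```

{"fn": "drive_tool", "kwargs": {
  "steps": [
    [7, 0, 2.8, 0, -1],
    [13.2, 0, 3.6, 0, -1],
    [19.5, 0, 2.8, 0, -1],
    [25.3, 0, 0.4, 0, -1],
    [30.2, 0, -3.5, 0, -1]
  ]
}}

```text
clock: 5.9
position: [0.6004, -0.1093, 0.0155]
ee_rot: [0.0, 0.998, 0.07, -0.003]
contact_force: [1.1, -2.2, -12.8]
width: 0.0121
```

```bash
echo "-0.1 35.2">ctr.txt; python3 -c "
from h import *
wind([240,255,270,285,300])"
```

```text
t 5.90 th -143.8 deg r 24.39 y -146.48  Frad(out) 10.81 Ftan(opening+) -6.88 F [  1.1  -2.2 -12.8] w 12.1
240.0 [6.3, -0.0, -7.7]
255.0 [8.7, -0.0, -13.5]
270.0 [9.5, -0.0, -19.7]
285.0 [8.6, -0.0, -25.9]
300.0 [6.2, -0.0, -31.7]
```

```bash
python3 - <<'E'
from h import *
from scipy.optimize import least_squares
P=np.array([[584.2,-111.6,58.7],[564.1,-114.5,42.6],[573.0,-113.2,14.9],[600.4,-109.3,15.5]])-O
u=P@BX;z=P[:,2];print(u,z)
r=least_squares(lambda c:np.hypot(u-c[0],z-c[1])-24,[0,35]);print(r.x,r.fun)
st()
E
```

```text
[ -2.01483641 -22.32282659 -13.32851575  14.34760443] [58.7 42.6 14.9 15.5]
[ 0.24716785 34.78867299] [ 0.01808116 -0.11650196  0.08025122 -0.10700484]
t 5.9 p [ 600.4 -109.3   15.5] F [  1.15  -2.22 -12.79] M [-0.31 -0.21  0.01] w 12.1
```

```bash
echo "0.25 34.8">ctr.txt; python3 -c "
from h import *
wind([240,255,270,285,300])"
```

```text
t 5.90 th -143.9 deg r 23.86 y -146.48  Frad(out) 10.82 Ftan(opening+) -6.86 F [  1.1  -2.2 -12.8] w 12.1
240.0 [6.7, -0.0, -7.3]
255.0 [9.0, -0.0, -13.1]
270.0 [9.8, -0.0, -19.3]
285.0 [9.0, -0.0, -25.5]
300.0 [6.5, -0.0, -31.3]
```

{"fn": "drive_tool", "kwargs": {
  "steps": [
    [6.7, 0, -7.3, 0, -1],
    [9, 0, -13.1, 0, -1],
    [9.8, 0, -19.3, 0, -1],
    [9, 0, -25.5, 0, -1],
    [6.5, 0, -31.3, 0, -1]
  ]
}}

```text
clock: 6.4
position: [0.6066, -0.1084, 0.0476]
ee_rot: [0.0, 0.998, 0.07, -0.003]
contact_force: [-1.1, -2.7, -9.2]
width: 0.0119
```

```bash
python3 -c "
from h import *
wind([315,330,345,360,375])"
```

```text
t 6.40 th -57.9 deg r 24.05 y -146.51  Frad(out) -6.09 Ftan(opening+) -7.02 F [-1.1 -2.7 -9.2] w 11.9
315.0 [-3.4, -0.0, -4.2]
330.0 [-8.4, -0.0, -8.0]
345.0 [-14.2, -0.0, -10.3]
360.0 [-20.5, -0.0, -11.1]
375.0 [-26.7, -0.0, -10.2]
```

{"fn": "drive_tool", "kwargs": {
  "steps": [
    [-3.4, 0, -4.2, 0, -1],
    [-8.4, 0, -8, 0, -1],
    [-14.2, 0, -10.3, 0, -1],
    [-20.5, 0, -11.1, 0, -1],
    [-26.7, 0, -10.2, 0, -1]
  ]
}}

```text
clock: 6.9
position: [0.5828, -0.1118, 0.0587]
ee_rot: [0.0, 0.998, 0.069, 0.0]
contact_force: [8.5, 1.9, -11.7]
width: 0.012
```

```bash
python3 - <<'E'
from h import *
wind([390,405,420,435,450])
for n in ["top","wrist","side"]:
    im=manip.get_image(n); cv2.imwrite(f"pics/{n}5.png",im)
a=cv2.imread("pics/top5.png")[170:240,280:390];b=cv2.imread("pics/top0.png")[170:240,280:390]
cv2.imwrite("pics/t5.png",cv2.resize(np.vstack([b,a]),None,fx=4,fy=4,interpolation=cv2.INTER_CUBIC))
a=cv2.imread("pics/side5.png")[170:250,290:370];b=cv2.imread("pics/side0.png")[170:250,290:370]
cv2.imwrite("pics/s5.png",cv2.resize(np.hstack([b,a]),None,fx=5,fy=5,interpolation=cv2.INTER_CUBIC))
E
```

```text
t 6.90 th 8.8 deg r 24.14 y -146.57  Frad(out) -12.92 Ftan(opening+) -6.83 F [  8.5   1.9 -11.7] w 12.0
390.0 [-8.3, 0.0, 3.1]
405.0 [-13.3, 0.0, 6.9]
420.0 [-17.1, 0.0, 11.9]
435.0 [-19.5, 0.0, 17.6]
450.0 [-20.3, 0.0, 23.9]
```

View pics/t5.png

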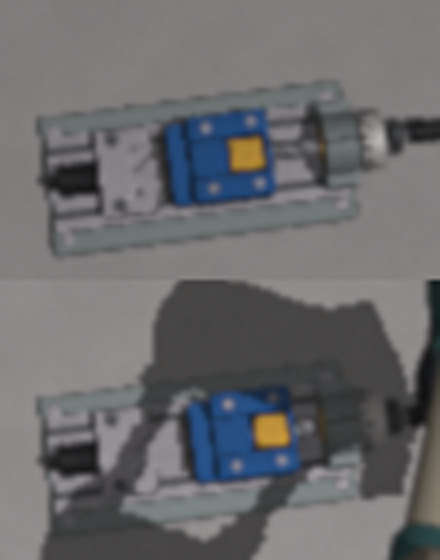

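View pics/s5.png

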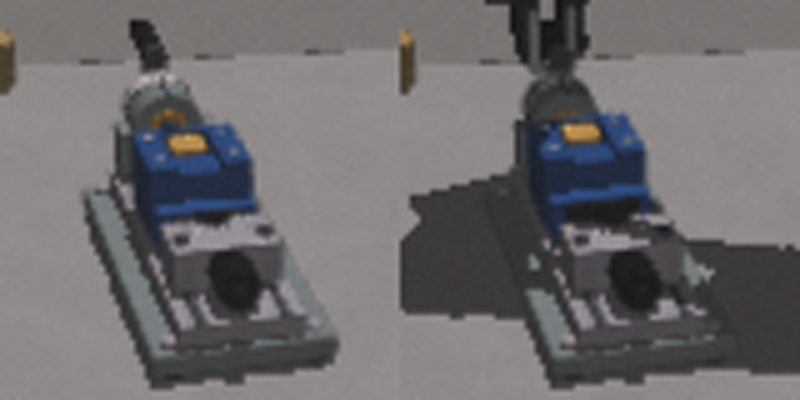

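View pics/wrist5.png

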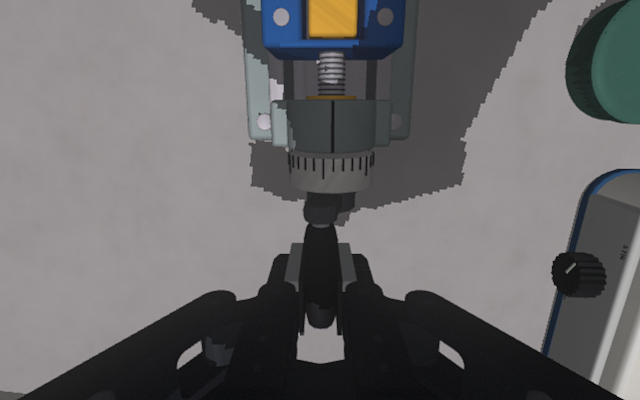

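```bash
python3 - <<'E'
from h import *
a=cv2.resize(cv2.imread("pics/w4.png"),(640,400))[0:110,230:430];b=cv2.imread("pics/wrist5.png")[0:110,230:430]
cv2.imwrite("pics/c5.png",cv2.resize(np.hstack([a,b]),None,fx=2,fy=4,interpolation=cv2.INTER_CUBIC))
c=cal("wrist")
for v in (25,30,35,50,55,60): print(v,((1000*atz("",(320,v),.056,c)-O)@BY).round(1))
E
```

```text
25 -47.0
30 -48.8
35 -50.5
50 -55.9
55 -57.7
60 -59.6
```

View pics/c5.png

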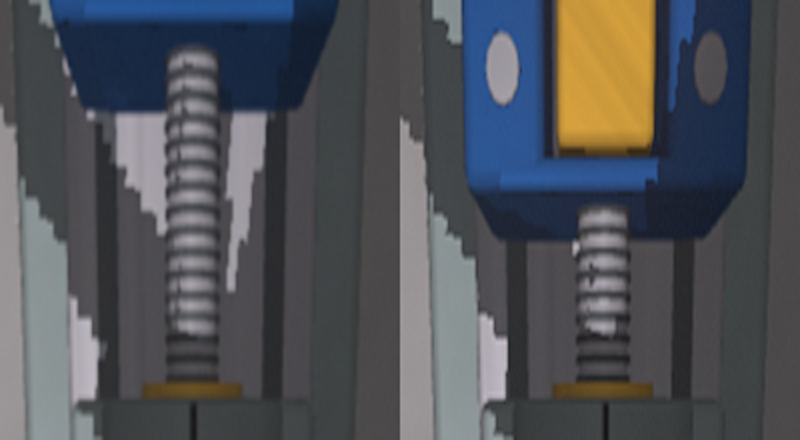

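```bash
python3 - <<'E'
from h import *
c=cal("wrist")
for z in (.062,.066):
  for v in (4.5,47): print(z,v,((1000*atz("",(320,v),z,c)-O)@BY).round(1))
for z in (.026,.03,.036,.04):
  print(z,[((1000*atz("",(320,v),z,c)-O)@BY).round(1) for v in (27,59.5)])
# front measurements from top camera before/after, jaw front edge top (z .048)
f=lambda u,v:(280+u/4,170+v/4)
for nm,p,z in [("front0",f(166,160),.048),("front5",f(190,445-280),.048),("anv front",f(158,160),.048)]:
  print(nm,((1000*atz("top",p,z)-O)@BY).round(1))
hand()
E
```

```text
0.062 4.5 -41.4
0.062 47 -55.7
0.066 4.5 -42.4
0.066 47 -56.2
0.026 [np.float64(-42.0), np.float64(-56.1)]
0.03 [np.float64(-42.8), np.float64(-56.5)]
0.036 [np.float64(-43.9), np.float64(-57.2)]
0.04 [np.float64(-44.7), np.float64(-57.6)]
front0 19.6
front5 5.6
anv front 24.4
t 7.05 th 10.9 deg r 24.13 y -146.52  Frad(out) -11.20 Ftan(opening+) -1.90 F [  4.    0.6 -10.6] w 12.2
```

```bash
echo "0.25 34.6">ctr.txt; python3 -c "
from h import *
wind([30,50,70,90,97])"
```

```text
t 7.05 th 10.8 deg r 24.32 y -146.52  Frad(out) -11.20 Ftan(opening+) -1.92 F [  4.    0.6 -10.6] w 12.2
30.0 [-7.4, 0.0, 3.1]
50.0 [-13.8, 0.0, 8.5]
70.0 [-17.9, 0.0, 15.7]
90.0 [-19.4, 0.0, 23.9]
97.0 [-19.2, 0.0, 26.9]
```

{"fn": "drive_tool", "kwargs": {
  "steps": [
    [-7.4, 0, 3.1, 0, -1],
    [-13.8, 0, 8.5, 0, -1],
    [-17.9, 0, 15.7, 0, -1],
    [-19.4, 0, 23.9, 0, -1],
    [-19.2, 0, 26.9, 0, -1]
  ]
}}

```text
clock: 7.55
position: [0.5628, -0.1146, 0.0341]
ee_rot: [0.001, 0.998, 0.07, -0.0]
contact_force: [-2.8, -0.9, 6.7]
width: 0.0119
```

{"fn": "drive_tool", "kwargs": {
  "steps": [
    [0, 0, 0, 0, -1],
    [0, 0, 0, 0, -0.5],
    [0, 0, 0, 0, 0],
    [0, 0, 0, 0, 0],
    [0, 0, -20, 0, 0]
  ]
}}

```text
clock: 8.05
position: [0.5609, -0.114, 0.0523]
ee_rot: [-0.001, 0.998, 0.07, -0.003]
contact_force: [-0.8, 1.0, 0.2]
width: 0.0427
```

```bash
python3 -c "
from h import *
hand();go(563,0,200,8)"
```

```text
t 8.05 th 55.3 deg r 31.16 y -145.64  Frad(out) 0.65 Ftan(opening+) 0.16 F [-0.8  1.   0.2] w 42.7
delta tool [  17.1 -112.8 -147.6] |d| 186.5 turn -0.001
```

{"fn": "drive_tool", "kwargs": {
  "steps": [
    [0, 0, -45, 0, 0],
    [4, -25, -85, 0, 1],
    [8, -60, -120, 0, 1],
    [14, -100, -148, 0, 1],
    [17, -113, -148, 0, 1]
  ]
}}

```text
clock: 8.55
position: [0.5653, 0.0032, 0.2054]
ee_rot: [-0.001, 0.997, 0.071, 0.002]
contact_force: [1.0, 0.4, 0.1]
width: 0.0857
```

{"fn": "drive_tool", "kwargs": {
  "steps": [
    [0, 0, 0, 0, 1],
    [0, 0, 0, 0, 1]
  ]
}}

```text
clock: 8.75
position: [0.5651, 0.0029, 0.2049]
ee_rot: [-0.0, 0.997, 0.071, 0.002]
contact_force: [0.6, -0.2, 0.5]
width: 0.0856
```

```bash
python3 - <<'E'
from h import *
import pickle
st();c=cal("wrist"); im=manip.get_image("wrist"); cv2.imwrite("pics/w6.png",im);pickle.dump(c,open("w6.pkl","wb"))
print(c[1].round(3),c[2])
cv2.imwrite("pics/w6b.png",cv2.resize(im[20:170,220:420],None,fx=4,fy=4,interpolation=cv2.INTER_CUBIC))
cv2.imwrite("pics/w6c.png",cv2.resize(im[150:300,220:420],None,fx=4,fy=4,interpolation=cv2.INTER_CUBIC))
E
```

```text
t 8.75 p [565.1   2.9 204.9] F [ 0.56 -0.19  0.52] M [0.01 0.   0.02] w 85.6
[[ 0.99   0.142  0.003]
 [ 0.135 -0.951  0.277]
 [ 0.042 -0.274 -0.961]] [-0.55956475 -0.10198118  0.33076079]
```

View pics/w6b.png

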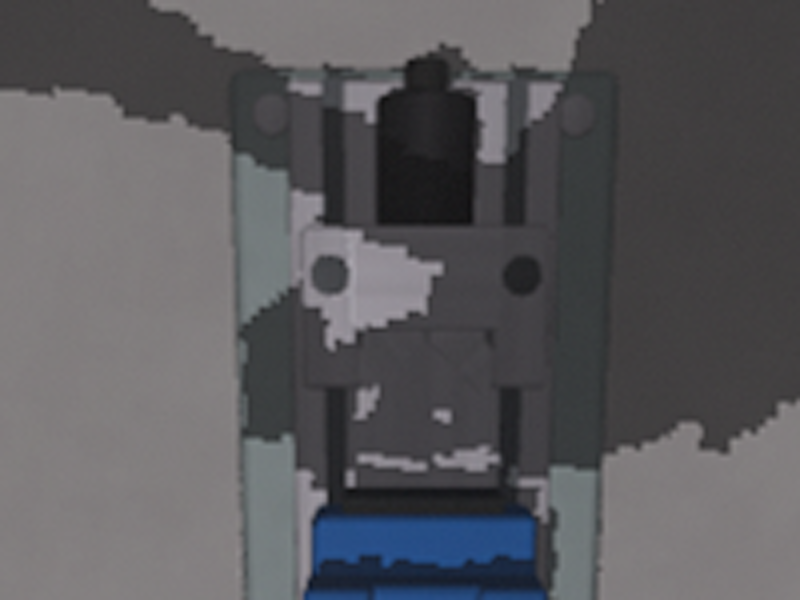

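View pics/w6c.png

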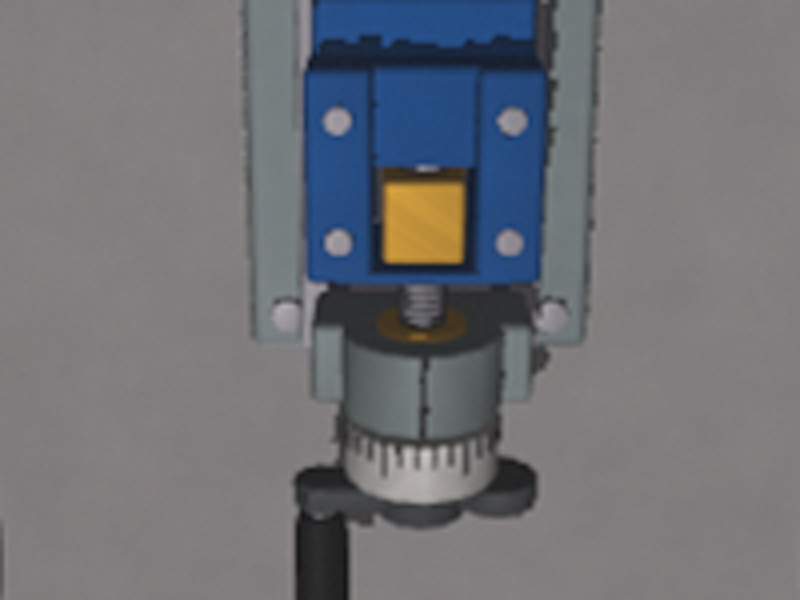

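```bash
python3 - <<'E'
from h import *
import pickle
c=pickle.load(open("w6.pkl","rb"))
im=cv2.imread("pics/w6.png")[90:160,270:380]
g=cv2.cvtColor(im,cv2.COLOR_BGR2GRAY).astype(float); g=np.clip((g-15)*3,0,255).astype(np.uint8)
cv2.imwrite("pics/w6d.png",cv2.resize(g,None,fx=7,fy=7,interpolation=cv2.INTER_CUBIC))
f=lambda u,v:(220+u/4,20+v/4)
for nm,p,zs in [("anv front L",f(328,386),(.048,)),("anv front R",f(522,386),(.048,)),("apex",f(425,331),(.048,.026)),("pad front",f(425,489),(.044,.046)),("pad front low",f(425,487),(.028,)),("jaw front",f(425,513),(.048,)),("anv L",f(300,300),(.048,)),("anv R",f(547,300),(.048,)),("TL",f(233,75),(.012,)),("TR",f(616,75),(.012,)),("BL",f(255,130*4+343),(.012,)),("BR",f(583,130*4+343),(.012,))]:
  for z in zs:
    q=1000*atz("",p,z,c); print(nm,z,q.round(1),"base",((q-O)@BX).round(1),((q-O)@BY).round(1))
E
```

```text
anv front L 0.048 [541.1  59.   48. ] base -21.0 28.4
anv front R 0.048 [582.1  64.8  48. ] base 20.5 28.5
apex 0.048 [560.   73.1  48. ] base -0.3 39.7
apex 0.026 [560.4  73.1  26. ] base 0.1 39.6
pad front 0.044 [565.   39.9  44. ] base 0.0 6.1
pad front 0.046 [564.9  40.1  46. ] base -0.0 6.3
pad front low 0.028 [565.5  38.6  28. ] base 0.4 4.8
jaw front 0.048 [565.6  35.1  48. ] base -0.0 1.4
anv L 0.048 [533.   75.5  48. ] base -26.6 45.9
anv R 0.048 [584.4  82.9  48. ] base 25.3 46.0
TL 0.012 [509.7 121.8  12. ] base -43.3 95.0
TR 0.012 [595.2 134.1  12. ] base 43.1 95.2
BL 0.012 [536.1 -67.   12. ] base -43.4 -95.6
BR 0.012 [621.9 -54.8  12. ] base 43.2 -95.5
```

View pics/w6d.png

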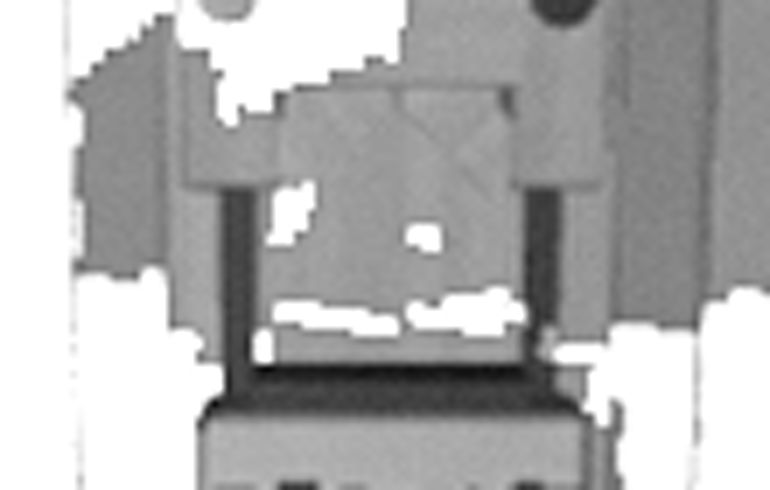

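```bash
python3 - <<'E'
from h import *
import pickle
c=pickle.load(open("w6.pkl","rb"))
q=1000*atz("",(220+322/4,150+515/4),.053,c); print(((q-O)@BX).round(1),((q-O)@BY).round(1))
q=1000*atz("",(220+425/4,150+282/4),.062,c); print("jawback",((q-O)@BX).round(1),((q-O)@BY).round(1))
go(562.5,-113.5,90,8);go(562.5,-113.5,35,8)
E
```

```text
-24.0 -123.5
jawback 0.2 -60.8
delta tool [-18.9 114.4 114.2] |d| 162.8 turn 0.002
delta tool [-19.  114.4 169.2] |d| 205.2 turn 0.002
```

```bash
python3 - <<'E'
from h import *
go(460.5,322,150,8)
E
```

```text
delta tool [ -58.3 -331.2   54.3] |d| 340.6 turn 0.002
```

{"fn": "drive_tool", "kwargs": {
  "steps": [
    [-8, -47, 0, 0, 1],
    [-16, -94, 0, 0, 1],
    [-25, -141, 10, 0, 1],
    [-33, -188, 20, 0, 1],
    [-41, -235, 30, 0, 1]
  ]
}}

```text
clock: 9.3
position: [0.4905, 0.229, 0.1726]
ee_rot: [0.0, 0.998, 0.069, 0.0]
contact_force: [1.0, 0.5, -1.1]
width: 0.0852
```

```bash
python3 - <<'E'
from h import *
st();go(460.5,322,150,8)
E
```

```text
t 9.3 p [490.5 229.  172.6] F [ 1.03  0.53 -1.11] M [-0.02  0.01  0.02] w 85.2
delta tool [-16.8 -96.3  22.5] |d| 100.3 turn -0.001
```

{"fn": "drive_tool", "kwargs": {
  "steps": [
    [-8, -45, 10, 0, 1],
    [-15, -85, 20, 0, 1],
    [-17, -96, 22, 0, 1],
    [-17, -96, 22, 0, 1],
    [-17, -96, 22, 0, 1]
  ]
}}

```text
clock: 9.8
position: [0.461, 0.3201, 0.15]
ee_rot: [0.001, 0.998, 0.069, -0.0]
contact_force: [-0.1, -0.0, -0.0]
width: 0.0854
```

```bash
python3 - <<'E'
from h import *
st();c=cal("wrist");im=manip.get_image("wrist"); cv2.imwrite("pics/w7.png",im)
r=manip.masks_of("wrist","vial_center")
print([(round(d["conf"],2),np.round(d["location"],1).tolist(),int(d["pixels"].sum())) for d in r[:2]])
if r:
  ys,xs=np.nonzero(r[0]["pixels"]);print(xs.min(),xs.max(),ys.min(),ys.max())
for z in (0,.0255,.051): print(z,proj("",(.4604,.322,z),c))
E
```

```text
t 9.8 p [461.  320.1 150. ] F [-0.06 -0.03 -0.05] M [-0.02  0.02  0.02] w 85.4
[(0.92, [319.3, 188.2], 819)]
309 335 170 207
0 [320.73247707 182.82462711]
0.0255 [320.75962484 190.11158791]
0.051 [320.79205833 198.81733176]
```

View pics/w7.png

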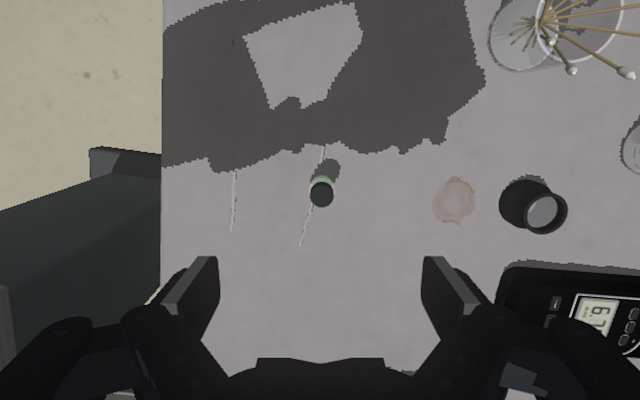

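```bash
python3 - <<'E'
from h import *
im=cv2.imread("pics/w7.png")[155:220,280:360]; cv2.imwrite("pics/w7b.png",cv2.resize(im,None,fx=8,fy=8,interpolation=cv2.INTER_CUBIC))
c=cal("wrist")
for p,z in [((321,194.5),.051),((321,195.5),.051),((322,186),.038)]: print((1000*atz("",p,z,c)).round(1))
E
```

```text
[460.6 325.1  51. ]
[460.7 324.3  51. ]
[460.9 328.4  38. ]
```

View pics/w7b.png

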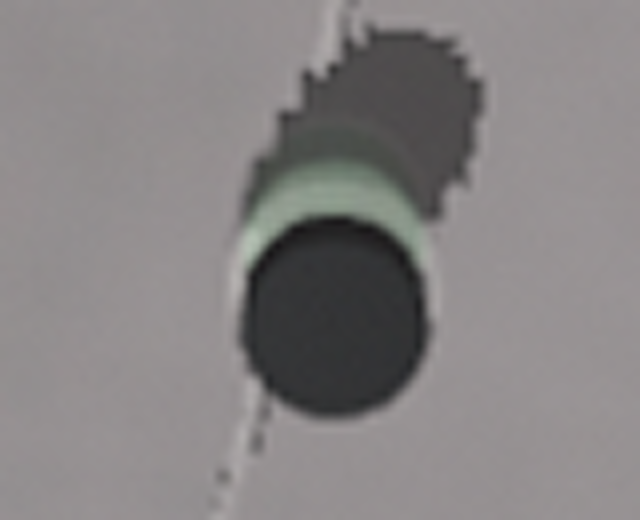

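```bash
python3 - <<'E'
from h import *
st();go(461,323.8,26,8)
E
```

```text
t 9.9 p [461.4 320.  150.6] F [ 0.34 -0.26  0.05] M [-0.   -0.01  0.04] w 85.4
delta tool [ 1.000e-01 -4.100e+00  1.246e+02] |d| 124.6 turn -0.003
```

{"fn": "drive_tool", "kwargs": {
  "steps": [
    [0, -4, 40, 0, 1],
    [0, -4, 80, 0, 0.4],
    [0, -4, 110, 0, 0],
    [0, -4, 124.5, 0, 0],
    [0, -4, 124.5, 0, 0]
  ]
}}

```text
clock: 10.4
position: [0.4602, 0.3214, 0.0242]
ee_rot: [0.002, 0.998, 0.067, -0.002]
contact_force: [0.1, -0.6, -0.0]
width: 0.0427
```

```bash
python3 - <<'E'
from h import *
st();go(461,323.8,26,8)
im=manip.get_image("wrist"); cv2.imwrite("pics/w8.png",im)
E
```

```text
t 10.4 p [460.2 321.4  24.2] F [ 0.11 -0.63 -0.02] M [-0.04 -0.02 -0.02] w 42.7
delta tool [ 1.1 -2.2 -1.8] |d| 3.1 turn -0.005
```

View pics/w8.png

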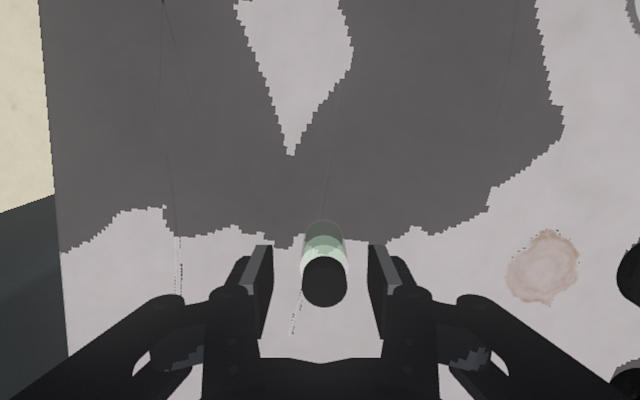

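```bash
python3 - <<'E'
from h import *
st();c=cal("wrist")
print((1000*atz("",(324.5,284),.051,c)).round(1), (1000*atz("",(324.5,280),.051,c)).round(1))
for dy in(0,): print(proj("",np.array(manip.get_state()["position"])+[0,0,.027],c))
go(461,323.8,26,8)
E
```

```text
t 10.45 p [461.3 322.3  25.6] F [ 0.22  1.38 -0.68] M [ 0.   -0.03 -0.  ] w 42.9
[461.8 325.8  51. ] [461.5 327.5  51. ]
[322.00864397 294.26121967]
delta tool [-0.1 -1.6 -0.4] |d| 1.6 turn -0.005
```

{"fn": "drive_tool", "kwargs": {
  "steps": [
    [0.4, -2.5, 0, 0, 0],
    [0.4, -2.5, 0, 0, -0.4],
    [0.4, -2.5, 0, 0, -1],
    [0.4, -2.5, 0, 0, -1],
    [0.4, -2.5, 0, 0, -1]
  ],
  "squeeze": 30
}}

```text
clock: 10.95
position: [0.4624, 0.3253, 0.027]
ee_rot: [0.001, 0.998, 0.068, 0.001]
contact_force: [-0.1, -0.1, 6.6]
width: 0.0192
```

{"fn": "drive_tool", "kwargs": {
  "steps": [
    [0, 0, 0, 0, -1],
    [0, 0, -5, 0, -1],
    [0, 0, -30, 0, -1],
    [0, 0, -65, 0, -1],
    [0, 0, -100, 0, -1]
  ]
}}

```text
clock: 11.45
position: [0.4613, 0.3251, 0.1276]
ee_rot: [0.001, 0.998, 0.068, 0.0]
contact_force: [0.4, -0.1, 0.2]
width: 0.0191
```

```bash
python3 - <<'E'
from h import *
st();im=manip.get_image("wrist"); cv2.imwrite("pics/w9.png",im)
E
```

```text
t 11.45 p [461.3 325.1 127.6] F [ 0.4  -0.12  0.18] M [-0.03 -0.03  0.04] w 19.1
```

View pics/w9.png

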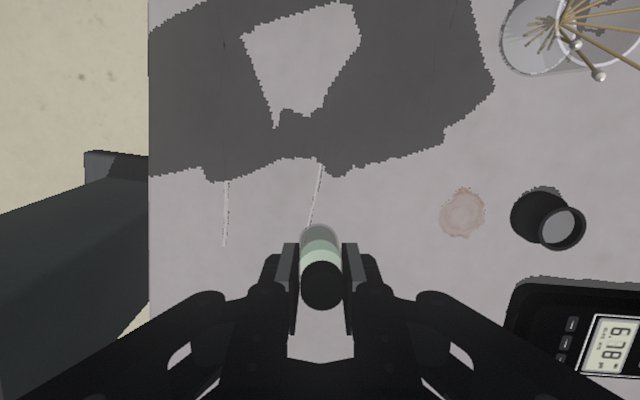

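```bash
python3 - <<'E'
from h import *
s=st();c=cal("wrist");p=1000*np.array(s["position"]);T=toolrot()
for v in (283,285): print(T.T@(1000*atz("",(321.5,v),(p[2]+24)/1000,c)-p))
seat=O+25.4*BY;print("seat",seat)
off=T@np.array([0,-1.5,0])
print(seat-off); tgt=seat-off-2.5*BY; print("tgt 2.5 short",tgt)
go(tgt[0],tgt[1],140,8)
E
```

```text
t 11.5 p [464.9 327.2 134. ] F [1.85 1.39 2.99] M [ 0.04 -0.12 -0.  ] w 19.3
[ -0.21422087  -3.05326826 -23.99813008]
[ -0.21327288  -2.17840207 -23.99980057]
seat [562.26500324  58.95280895   0.        ]
[ 5.62467684e+02  5.74665680e+01 -2.88232724e-03]
tgt 2.5 short [ 5.62815617e+02  5.49908979e+01 -2.88232724e-03]
delta tool [ 60.3 282.9  -5.9] |d| 289.3 turn -0.004
```

```bash
python3 - <<'E'
from h import *
st();go(563.1,54,130,8)
E
```

```text
t 11.5 p [464.9 327.2 134. ] F [1.85 1.39 2.99] M [ 0.04 -0.12 -0.  ] w 19.3
delta tool [ 60.4 283.9   4.1] |d| 290.3 turn -0.004
```

{"fn": "drive_tool", "kwargs": {
  "steps": [
    [9, 42, 1, 0, -1],
    [18, 84, 2, 0, -1],
    [27, 126, 3, 0, -1],
    [36, 168, 4, 0, -1],
    [45, 210, 4, 0, -1]
  ]
}}

```text
clock: 12.0
position: [0.5378, 0.1237, 0.1299]
ee_rot: [-0.001, 0.998, 0.068, 0.005]
contact_force: [1.0, 0.3, -0.6]
width: 0.0189
```

```bash
python3 - <<'E'
from h import *
st();go(563.1,54,120,8)
E
```

```text
t 12.0 p [537.8 123.7 129.9] F [ 1.03  0.26 -0.65] M [ 0.    0.03 -0.  ] w 18.9
delta tool [15.5 72.5 10. ] |d| 74.8 turn -0.004
```

{"fn": "drive_tool", "kwargs": {
  "steps": [
    [8, 35, 5, -0.004, -1],
    [15, 70, 10, -0.004, -1],
    [15.5, 72.5, 10, -0.004, -1],
    [15.5, 72.5, 10, -0.004, -1],
    [15.5, 72.5, 10, -0.004, -1]
  ]
}}

```text
clock: 12.5
position: [0.5625, 0.0548, 0.1199]
ee_rot: [-0.002, 0.998, 0.07, 0.005]
contact_force: [-0.1, -0.3, -0.0]
width: 0.0186
```

```bash
python3 - <<'E'
from h import *
import pickle
st();c=cal("wrist");im=manip.get_image("wrist"); cv2.imwrite("pics/w10.png",im);pickle.dump(c,open("w10.pkl","wb"))
go(563.1,54,65,8)
for nm,b in [("seat",25.4),("mouth",28.4),("pad",5.7)]: print(nm,proj("",(O+b*BY+[0,0,48])/1000,c))
E
```

```text
t 12.5 p [562.5  54.8 119.9] F [-0.14 -0.32 -0.02] M [-0.05  0.01  0.02] w 18.6
delta tool [-0.1  1.4 54.9] |d| 55.0 turn 0.001
seat [320.8584468  207.59341238]
mouth [320.8633729 203.2335411]
pad [320.82697492 235.44775373]
```

View pics/w10.png

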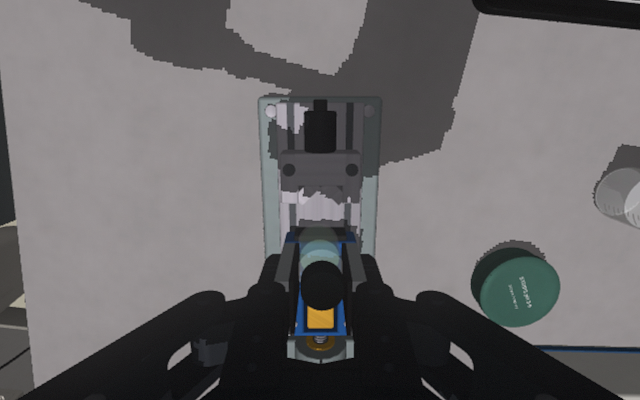

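{"fn": "drive_tool", "kwargs": {
  "steps": [
    [0, 1.4, 20, 0, -1],
    [0, 1.4, 40, 0, -1],
    [0, 1.4, 58, 0, -1],
    [0, 1.4, 60, 0, -1],
    [0, 1.4, 60, 0, -1]
  ]
}}

```text
clock: 13.05
position: [0.5628, 0.055, 0.06]
ee_rot: [-0.002, 0.997, 0.071, 0.005]
contact_force: [0.2, -0.0, 1.1]
width: 0.0193
```

```bash
python3 - <<'E'
from h import *
import pickle
st();go(563.1,54,53,8);c=cal("wrist");im=manip.get_image("wrist"); cv2.imwrite("pics/w11.png",im)
im=manip.get_image("side");cv2.imwrite("pics/s11.png",cv2.resize(im[160:260,270:390],None,fx=6,fy=6,interpolation=cv2.INTER_CUBIC))
E
```

```text
t 13.05 p [562.8  55.   60. ] F [ 0.25 -0.02  1.08] M [0.   0.01 0.02] w 19.3
delta tool [0.1 1.1 7. ] |d| 7.0 turn 0.003
```

View pics/w11.png

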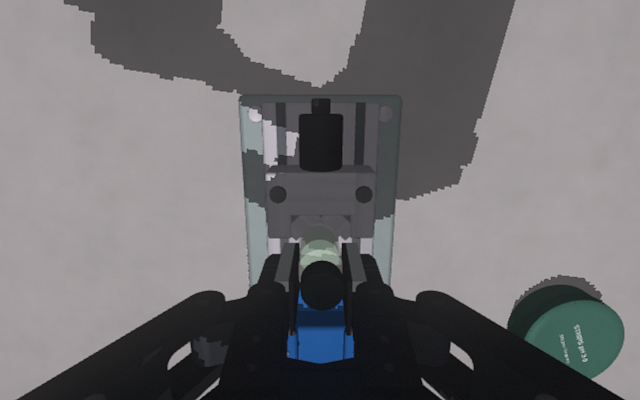

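View pics/s11.png

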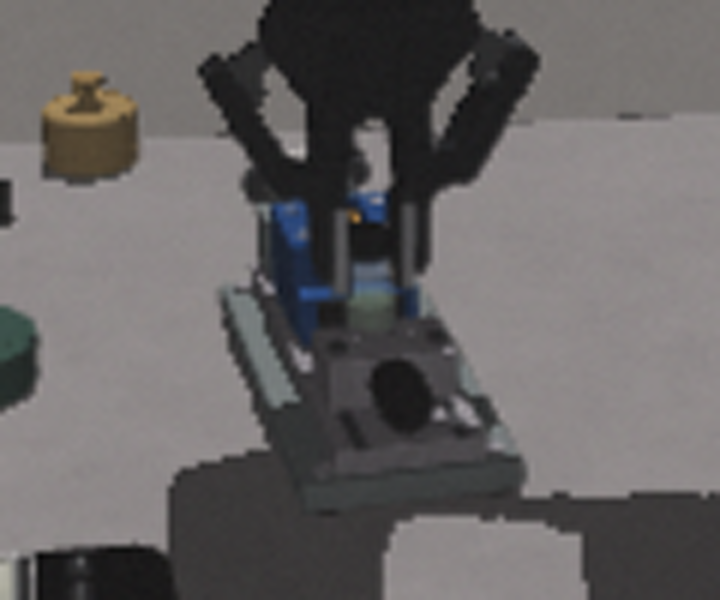

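Vial is in the mouth of the V region, slightly short. Lower slowly.

{"fn": "drive_tool", "kwargs": {
  "steps": [
    [0, 1.1, 2, 0, -1],
    [0, 1.1, 4, 0, -1],
    [0, 1.1, 5.5, 0, -1],
    [0, 1.1, 6.5, 0, -1],
    [0, 1.1, 6.5, 0, -1]
  ]
}}

```text
clock: 13.65
position: [0.564, 0.0535, 0.0543]
ee_rot: [-0.002, 0.997, 0.071, 0.006]
contact_force: [-0.1, 0.5, 0.1]
width: 0.0191
```

```bash
python3 - <<'E'
from h import *
st()
E
```

```text
t 13.65 p [564.   53.5  54.3] F [-0.15  0.46  0.05] M [-0.02  0.04  0.04] w 19.1
```

{"fn": "drive_tool", "kwargs": {
  "steps": [
    [-0.7, 0, 0.5, 0, -1],
    [-0.7, 0, 1, 0, -1],
    [-0.7, 0, 1.5, 0, -1],
    [-0.7, 0, 2, 0, -1]
  ]
}}

```text
clock: 14.05
position: [0.5632, 0.0533, 0.0529]
ee_rot: [-0.002, 0.997, 0.071, 0.006]
contact_force: [-2.8, -0.5, 8.4]
width: 0.0191
```

```bash
python3 - <<'E'
from h import *
st();hand()
E
```

```text
t 14.05 p [563.2  53.3  52.9] F [-2.78 -0.49  8.43] M [-0.07  0.38  0.03] w 19.1
t 14.05 th 0.3 deg r 18.34 y 19.71  Frad(out) 8.45 Ftan(opening+) 2.79 F [-2.8 -0.5  8.4] w 19.1
```

{"fn": "drive_tool", "kwargs": {
  "steps": [
    [0, -0.5, -0.4, 0, -1],
    [0, -1, -0.4, 0, -1],
    [0, -1, -0.4, 0, -0.6],
    [0, -1, -0.4, 0, -0.2],
    [0, -1, -0.4, 0, 0]
  ]
}}

```text
clock: 14.55
position: [0.5631, 0.0543, 0.0532]
ee_rot: [-0.002, 0.997, 0.071, 0.006]
contact_force: [-0.8, -0.4, -0.7]
width: 0.0431
```

{"fn": "drive_tool", "kwargs": {
  "steps": [
    [0, 0, 0, 0, 0],
    [0, 0, -10, 0, 0],
    [0, 0, -30, 0, 0],
    [0, 0, -60, 0, 0.3],
    [0, 0, -95, 0, 1]
  ]
}}

```text
clock: 15.05
position: [0.5613, 0.0539, 0.1491]
ee_rot: [-0.002, 0.997, 0.071, 0.005]
contact_force: [1.2, -0.5, 0.0]
width: 0.0686
```

```bash
python3 - <<'E'
from h import *
st();go(568,10,190,8)
im=manip.get_image("wrist"); cv2.imwrite("pics/w12.png",im)
im=manip.get_image("side");cv2.imwrite("pics/s12.png",cv2.resize(im[160:260,270:390],None,fx=6,fy=6,interpolation=cv2.INTER_CUBIC))
E
```

```text
t 15.05 p [561.3  53.9 149.1] F [ 1.15 -0.5   0.03] M [-0.01 -0.03 -0.05] w 68.6
delta tool [  0.8  44.3 -41.1] |d| 60.4 turn 0.002
```

View pics/w12.png

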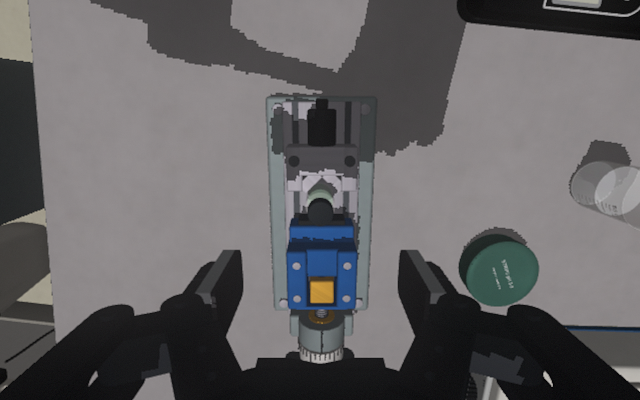

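View pics/s12.png

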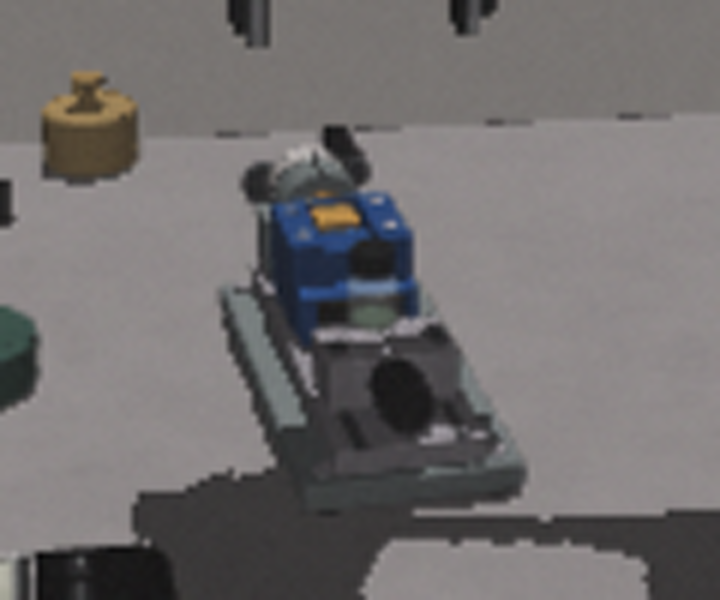

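```bash
python3 - <<'E'
from h import *
import pickle
st();c=cal("wrist");im=manip.get_image("wrist");pickle.dump(c,open("w13.pkl","wb"));cv2.imwrite("pics/w13.png",im)
cv2.imwrite("pics/w13b.png",cv2.resize(im[130:230,270:370],None,fx=6,fy=6,interpolation=cv2.INTER_CUBIC))
go(562.5,-113.5,150,8)
E
```

```text
t 15.15 p [565.7  53.9 154. ] F [0.63 0.21 0.09] M [-0.02 -0.07 -0.  ] w 81.6
delta tool [-25.3 165.5   1. ] |d| 167.5 turn 0.002
```

View pics/w13b.png

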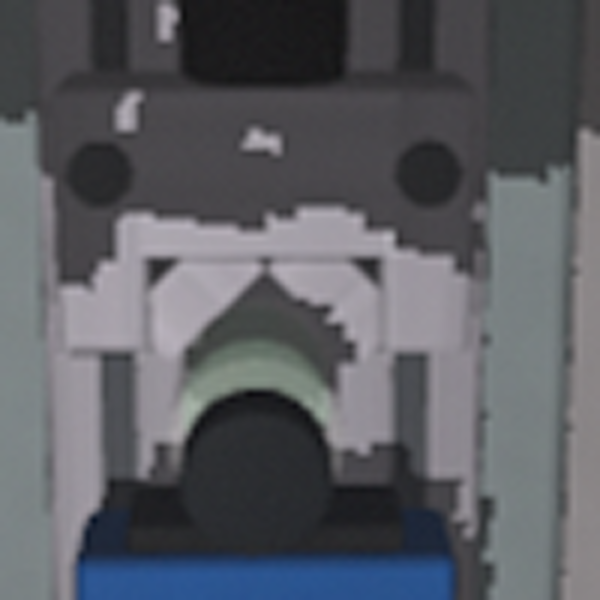

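```bash
python3 - <<'E'
from h import *
import pickle
c=pickle.load(open("w13.pkl","rb"))
f=lambda u,v:(270+u/6,130+v/6)
for nm,p,z in [("cap",f(257,475),.077),("apex",f(265,268),.048),("anv front",f(265,352),.048),("pad",f(265,485),.044),("jaw front",f(265,512),.048),("jaw front e",f(265,555),.048)]:
    q=1000*atz("",p,z,c);print(nm,((q-O)@BX).round(1),((q-O)@BY).round(1))
E
```

```text
cap -1.3 21.2
apex -0.2 38.9
anv front -0.3 28.1
pad -0.3 9.3
jaw front -0.3 7.0
jaw front e -0.3 1.1
```

```bash
python3 - <<'E'
from h import *
import pickle
c=pickle.load(open("w13.pkl","rb"))
f=lambda u,v:(270+u/6,130+v/6)
for v in (300,310,340): 
  print(v,[((1000*atz("",f(262,v),z,c)-O)@BY-10.5).round(1) for z in (.026,.03,.05)])
for Y in (20,21,22,23): print(Y,[np.round((np.array(proj("",(O+y*BY+[0,0,z])/1000,c))-[270,130])*6) for y,z in ((Y,77),(Y-8.8,77),(Y+8.8,77),(Y+8.8,66),(Y+10.5,60),(Y+10.5,26))])
print("pad",((1000*atz("",f(262,487),.028,c)-O)@BY).round(1))
im=cv2.imread("pics/w13.png")[165:225,290:340]
g=np.clip((im.astype(float)-10)*1.8,0,255).astype(np.uint8)
cv2.imwrite("pics/w13c.png",cv2.resize(g,None,fx=10,fy=10,interpolation=cv2.INTER_CUBIC))
E
```

```text
300 [np.float64(19.3), np.float64(20.2), np.float64(24.8)]
310 [np.float64(18.0), np.float64(18.9), np.float64(23.5)]
340 [np.float64(13.8), np.float64(14.8), np.float64(19.7)]
20 [array([269., 485.]), array([269., 558.]), array([269., 410.]), array([268., 384.]), array([268., 357.]), array([266., 295.])]
21 [array([269., 476.]), array([269., 550.]), array([269., 401.]), array([268., 376.]), array([268., 349.]), array([266., 288.])]
22 [array([269., 468.]), array([269., 542.]), array([269., 392.]), array([268., 368.]), array([268., 341.]), array([266., 281.])]
23 [array([269., 459.]), array([269., 533.]), array([269., 384.]), array([268., 359.]), array([268., 333.]), array([266., 274.])]
pad 3.9
```

View pics/w13c.png

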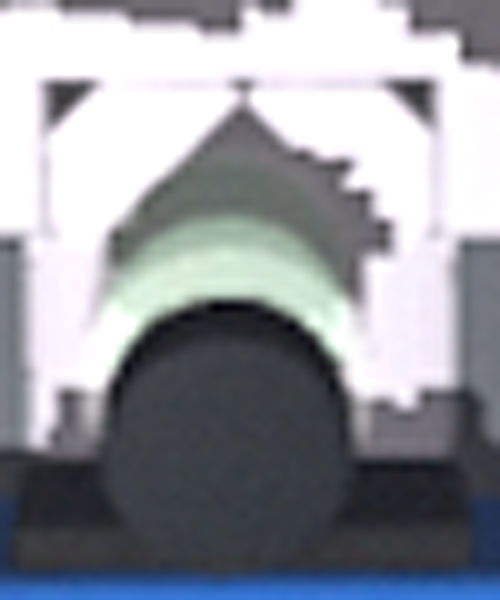

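```bash
python3 - <<'E'
from h import *
st();go(562.8,54.3,100,8);go(562.8,54.3,53.5,8)
E
```

```text
t 15.2 p [564.1  53.9 151.6] F [ 0.35 -0.73 -0.03] M [ 0.02 -0.02 -0.06] w 85.3
delta tool [-2.2 -0.5 51.6] |d| 51.7 turn 0.002
delta tool [-3.  -0.4 98.1] |d| 98.2 turn 0.002
```

{"fn": "drive_tool", "kwargs": {
  "steps": [
    [-1, -0.4, 30, 0, 0],
    [-2, -0.4, 55, 0, 0],
    [-2.2, -0.4, 65, 0, 0],
    [-2.2, -0.4, 70, 0, 0],
    [-2.2, -0.4, 70, 0, 0]
  ]
}}

```text
clock: 15.7
position: [0.5629, 0.0542, 0.0811]
ee_rot: [-0.001, 0.997, 0.071, 0.009]
contact_force: [0.4, -0.5, 0.0]
width: 0.0426
```

```bash
python3 - <<'E'
from h import *
st();c=cal("wrist");im=manip.get_image("wrist");cv2.imwrite("pics/w14.png",im)
go(562.8,54.3,53.5,8)
E
```

```text
t 15.7 p [562.9  54.2  81.1] F [ 0.44 -0.48  0.02] M [-0.04  0.03  0.04] w 42.6
delta tool [-1.3 -0.1 28.3] |d| 28.4 turn 0.002
```

View pics/w14.png

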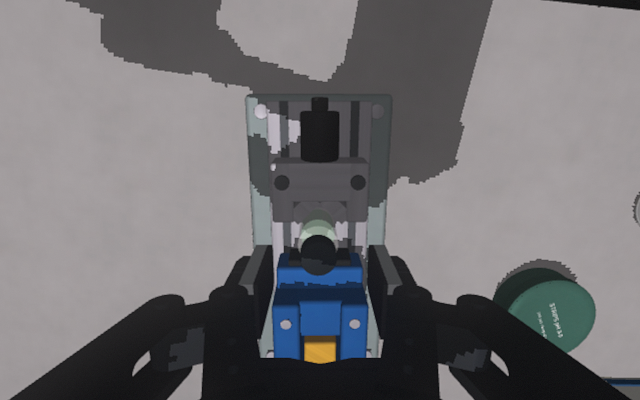

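{"fn": "drive_tool", "kwargs": {
  "steps": [
    [-0.5, 0, 10, 0, 0],
    [-1, 0, 20, 0, 0],
    [-1.3, 0, 28, 0, 0],
    [-1.3, 0, 28, 0, -0.3],
    [-1.3, 0, 28, 0, -0.7]
  ]
}}

```text
clock: 16.25
position: [0.5625, 0.0542, 0.0535]
ee_rot: [-0.001, 0.997, 0.071, 0.009]
contact_force: [-0.1, 0.3, -0.7]
width: 0.0188
```

{"fn": "drive_tool", "kwargs": {
  "steps": [
    [0, 0, 0, 0, -1],
    [0, 0, 0, 0, -1],
    [0, 0, 0, 0, -1]
  ],
  "squeeze": 25
}}

```text
clock: 16.55
position: [0.5627, 0.0542, 0.0537]
ee_rot: [-0.001, 0.997, 0.071, 0.009]
contact_force: [0.5, 0.7, -1.2]
width: 0.019
```

```bash
python3 - <<'E'
from h import *
st();hand();print(toolrot().round(3))
E
```

```text
t 16.55 p [562.7  54.2  53.7] F [ 0.46  0.69 -1.21] M [0.04 0.07 0.02] w 19.0
t 16.55 th 1.4 deg r 19.14 y 20.58  Frad(out) -1.22 Ftan(opening+) -0.53 F [ 0.5  0.7 -1.2] w 19.0
[[ 0.99   0.141  0.018]
 [ 0.141 -0.99   0.004]
 [ 0.019 -0.001 -1.   ]]
```

{"fn": "drive_tool", "kwargs": {
  "steps": [
    [0.2, -1, 0, 0, -1],
    [0.4, -2, 0, 0, -1],
    [0.5, -3, 0, 0, -1],
    [0.5, -3, 0, 0, -1]
  ]
}}

```text
clock: 16.95
position: [0.5628, 0.0574, 0.0538]
ee_rot: [-0.001, 0.997, 0.071, 0.009]
contact_force: [-0.2, -0.6, -0.3]
width: 0.0191
```

```bash
python3 - <<'E'
from h import *
st();hand()
E
```

```text
t 16.95 p [562.8  57.4  53.8] F [-0.19 -0.57 -0.32] M [ 0.03 -0.01 -0.01] w 19.1
t 16.95 th -0.0 deg r 19.15 y 23.77  Frad(out) -0.32 Ftan(opening+) 0.27 F [-0.2 -0.6 -0.3] w 19.1
```

{"fn": "drive_tool", "kwargs": {
  "steps": [
    [0, -0.5, 0, 0, -1],
    [0, -1, 0, 0, -1],
    [0, -1, 0, 0, -1]
  ]
}}

```text
clock: 17.25
position: [0.5627, 0.0584, 0.0538]
ee_rot: [-0.001, 0.997, 0.071, 0.009]
contact_force: [-0.0, -0.4, -1.3]
width: 0.0191
```

```bash
python3 - <<'E'
from h import *
st();hand()
E
```

```text
t 17.25 p [562.7  58.4  53.8] F [-0.04 -0.43 -1.29] M [-0.03 -0.04  0.03] w 19.1
t 17.25 th -0.3 deg r 19.18 y 24.82  Frad(out) -1.29 Ftan(opening+) 0.09 F [-0.  -0.4 -1.3] w 19.1
```

Still no wall contact; good, near the seat. Release and rise.

{"fn": "drive_tool", "kwargs": {
  "steps": [
    [0, 0, 0, 0, -0.7],
    [0, 0, 0, 0, -0.3],
    [0, 0, 0, 0, 0],
    [0, 0, -5, 0, 0],
    [0, 0, -20, 0, 0]
  ]
}}

```text
clock: 17.75
position: [0.5611, 0.0583, 0.073]
ee_rot: [-0.001, 0.997, 0.071, 0.008]
contact_force: [-0.2, -0.8, -0.0]
width: 0.0428
```

{"fn": "drive_tool", "kwargs": {
  "steps": [
    [0, 0, -40, 0, 0],
    [0, 0, -75, 0, 0.5],
    [0, 0, -80, 0, 1],
    [0, 0, -80, 0, 1]
  ]
}}

```text
clock: 18.15
position: [0.5608, 0.058, 0.1547]
ee_rot: [-0.001, 0.997, 0.071, 0.009]
contact_force: [-0.1, 0.7, -0.1]
width: 0.0836
```

```bash
python3 - <<'E'
from h import *
import pickle
st();c=cal("wrist");im=manip.get_image("wrist");pickle.dump(c,open("w15.pkl","wb"));cv2.imwrite("pics/w15.png",im)
im=im[155:235,285:355]
g=np.clip((im.astype(float)-10)*1.8,0,255).astype(np.uint8)
cv2.imwrite("pics/w15c.png",cv2.resize(g,None,fx=7,fy=7,interpolation=cv2.INTER_CUBIC))
for Y in (22,23,24,25): print(Y,[np.round((np.array(proj("",(O+y*BY+[0,0,z])/1000,c))-[285,155])*7) for y,z in ((Y-8.8,77),(Y+8.8,77),(Y+8.8,66),(Y+10.5,26),(28.4,48))])
go(562.5,-113.5,100,8)
E
```

```text
t 18.15 p [560.8  58.  154.7] F [-0.1   0.66 -0.1 ] M [0.01 0.   0.04] w 83.6
22 [array([255., 500.]), array([255., 329.]), array([253., 298.]), array([246., 192.]), array([249., 275.])]
23 [array([255., 491.]), array([255., 319.]), array([253., 289.]), array([246., 183.]), array([249., 275.])]
24 [array([255., 481.]), array([255., 309.]), array([253., 279.]), array([246., 175.]), array([249., 275.])]
25 [array([255., 472.]), array([255., 299.]), array([253., 269.]), array([246., 167.]), array([249., 275.])]
delta tool [-22.4 170.3  52.5] |d| 179.6 turn 0.002
```

View pics/w15c.png

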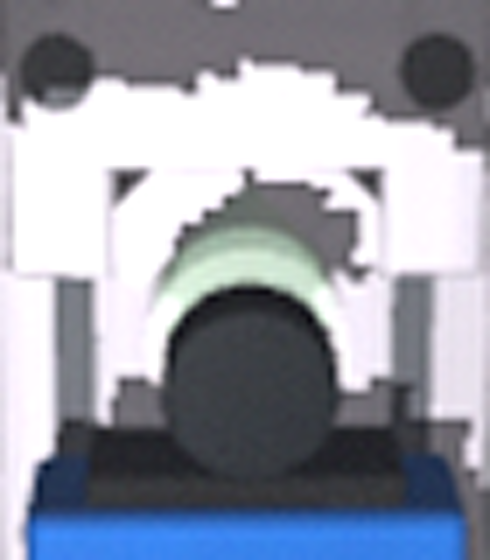

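```bash
python3 - <<'E'
from h import *
st();go(562.7,-114.6,95,8);go(562.7,-114.6,34.6,8)
E
```

```text
t 18.2 p [559.7  58.  153.2] F [-0.22  0.57 -0.02] M [ 0.03 -0.03 -0.01] w 85.4
delta tool [-22.4 171.4  57.5] |d| 182.2 turn 0.002
delta tool [-23.4 171.5 117.9] |d| 209.4 turn 0.002
```

{"fn": "drive_tool", "kwargs": {
  "steps": [
    [-6, 45, 0, 0, 0.5],
    [-12, 90, 0, 0, 0],
    [-18, 135, 10, 0, 0],
    [-22, 171, 35, 0, 0],
    [-22.4, 171.4, 57, 0, 0]
  ]
}}

```text
clock: 18.7
position: [0.5622, -0.119, 0.0932]
ee_rot: [-0.001, 0.998, 0.069, 0.007]
contact_force: [0.0, 0.8, 0.3]
width: 0.0428
```

```bash
python3 - <<'E'
from h import *
st();c=cal("wrist");im=manip.get_image("wrist");cv2.imwrite("pics/w16.png",im)
go(562.7,-114.6,34.6,8)
E
```

```text
t 18.7 p [ 562.2 -119.    93.2] F [0.   0.83 0.28] M [ 0.05 -0.01  0.04] w 42.8
delta tool [ 3.6 -0.6 54.6] |d| 54.8 turn -0.001
```

View pics/w16.png

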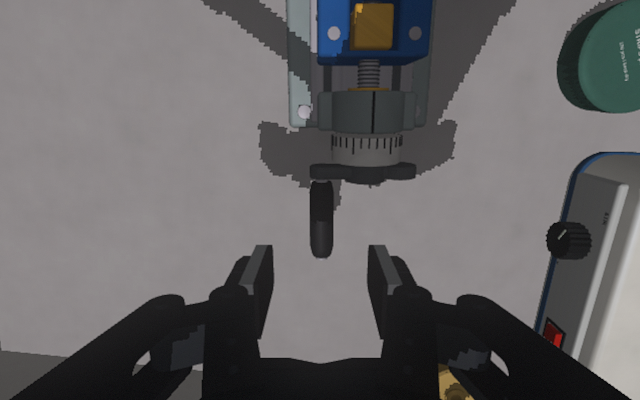

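{"fn": "drive_tool", "kwargs": {
  "steps": [
    [1, -0.6, 20, 0, 0],
    [1.8, -0.6, 40, 0, 0],
    [1.8, -0.6, 54.6, 0, 0],
    [1.8, -0.6, 54.6, 0, 0],
    [1.8, -0.6, 54.6, 0, 0]
  ]
}}

```text
clock: 19.25
position: [0.5603, -0.1142, 0.0341]
ee_rot: [-0.004, 0.998, 0.069, 0.002]
contact_force: [-0.0, 0.4, -0.5]
width: 0.043
```

```bash
python3 - <<'E'
from h import *
st();hand();go(562.7,-114.6,34.6,8)
E
```

```text
t 19.25 p [ 560.3 -114.2   34.1] F [-0.04  0.4  -0.48] M [-0.   -0.05 -0.02] w 43.0
t 19.25 th 91.0 deg r 26.25 y -145.76  Frad(out) -0.00 Ftan(opening+) 0.48 F [-0.   0.4 -0.5] w 43.0
delta tool [ 2.3  0.8 -0.5] |d| 2.4 turn -0.001
```

{"fn": "drive_tool", "kwargs": {
  "steps": [
    [2.2, 0.8, -0.5, 0, 0],
    [2.2, 0.8, -0.5, 0, -0.5],
    [2.2, 0.8, -0.5, 0, -1],
    [2.2, 0.8, -0.5, 0, -1],
    [2.2, 0.8, -0.5, 0, -1]
  ],
  "squeeze": 40
}}

```text
clock: 19.75
position: [0.5629, -0.1148, 0.0354]
ee_rot: [-0.003, 0.998, 0.069, 0.003]
contact_force: [0.1, 0.3, 4.5]
width: 0.0121
```

{"fn": "drive_tool", "kwargs": {
  "steps": [
    [0, 0, 0, 0, -1],
    [0, 0, 0, 0, -1]
  ]
}}

```text
clock: 19.95
position: [0.5629, -0.1148, 0.0354]
ee_rot: [-0.003, 0.998, 0.069, 0.003]
contact_force: [-0.4, -0.3, 1.5]
width: 0.0122
```

```bash
python3 - <<'E'
from h import *
st();wind([80,65,50,35,20])
E
```

```text
t 19.95 p [ 562.9 -114.8   35.4] F [-0.39 -0.29  1.48] M [0.04 0.07 0.01] w 12.2
t 19.95 th 88.0 deg r 23.82 y -146.73  Frad(out) 0.48 Ftan(opening+) -1.46 F [-0.4 -0.3  1.5] w 12.2
80.0 [0.2, -0.0, -3.3]
65.0 [2.1, -0.1, -9.3]
50.0 [5.5, -0.1, -14.6]
35.0 [10.1, -0.1, -18.8]
20.0 [15.7, -0.2, -21.6]
```

```bash
echo "0.25 35.2">ctr.txt; python3 - <<'E'
from h import *
wind([80,65,50,35,20])
E
```

```text
t 19.95 th 89.5 deg r 23.81 y -146.73  Frad(out) 0.44 Ftan(opening+) -1.48 F [-0.4 -0.3  1.5] w 12.2
80.0 [0.2, -0.0, -3.9]
65.0 [2.1, -0.1, -9.9]
50.0 [5.5, -0.1, -15.2]
35.0 [10.2, -0.1, -19.4]
20.0 [15.7, -0.2, -22.2]
```

{"fn": "drive_tool", "kwargs": {
  "steps": [
    [0.2, 0, -3.9, 0, -1],
    [2.1, 0, -9.9, 0, -1],
    [5.5, 0, -15.2, 0, -1],
    [10.2, 0, -19.4, 0, -1],
    [15.7, 0, -22.2, 0, -1]
  ]
}}

```text
clock: 20.45
position: [0.5773, -0.1127, 0.057]
ee_rot: [-0.004, 0.998, 0.07, 0.001]
contact_force: [0.3, -1.7, -13.8]
width: 0.0124
```

```bash
python3 - <<'E'
from h import *
wind([5,-10,-25,-40,-55])
E
```

```text
t 20.45 th 23.0 deg r 23.70 y -146.63  Frad(out) -12.72 Ftan(opening+) 5.36 F [  0.3  -1.7 -13.8] w 12.4
5.0 [7.2, -0.0, -2.1]
-10.0 [13.4, -0.0, -1.8]
-25.0 [19.4, -0.0, 0.1]
-40.0 [24.7, 0.0, 3.5]
-55.0 [28.9, 0.0, 8.1]
```

```bash
echo "0.25 34.6">ctr.txt; python3 - <<'E'
from h import *
wind([5,-10,-25,-40,-55])
E
```

```text
t 20.45 th 22.5 deg r 24.25 y -146.63  Frad(out) -12.77 Ftan(opening+) 5.24 F [  0.3  -1.7 -13.8] w 12.4
5.0 [7.2, -0.0, -1.5]
-10.0 [13.4, -0.0, -1.2]
-25.0 [19.4, -0.0, 0.7]
-40.0 [24.7, 0.0, 4.1]
-55.0 [28.9, 0.0, 8.7]
```

{"fn": "drive_tool", "kwargs": {
  "steps": [
    [7.2, 0, -1.5, 0, -1],
    [13.4, 0, -1.2, 0, -1],
    [19.4, 0, 0.7, 0, -1],
    [24.7, 0, 4.1, 0, -1],
    [28.9, 0, 8.7, 0, -1]
  ]
}}

```text
clock: 20.95
position: [0.6049, -0.1088, 0.0499]
ee_rot: [-0.003, 0.998, 0.07, -0.0]
contact_force: [-5.9, -1.1, 4.3]
width: 0.012
```

```bash
python3 - <<'E'
from h import *
wind([-70,-85,-100,-115,-130])
E
```

```text
t 20.95 th -50.6 deg r 24.15 y -146.67  Frad(out) -1.91 Ftan(opening+) 7.18 F [-5.9 -1.1  4.3] w 12.0
-70.0 [3.9, 0.0, 7.1]
-85.0 [5.3, 0.1, 13.2]
-100.0 [5.0, 0.1, 19.5]
-115.0 [3.1, 0.2, 25.5]
-130.0 [-0.3, 0.2, 30.7]
```

{"fn": "drive_tool", "kwargs": {
  "steps": [
    [3.9, 0, 7.1, 0, -1],
    [5.3, 0, 13.2, 0, -1],
    [5, 0, 19.5, 0, -1],
    [3.1, 0.1, 25.5, 0, -1],
    [-0.3, 0.1, 30.7, 0, -1]
  ]
}}

```text
clock: 21.45
position: [0.6063, -0.1086, 0.021]
ee_rot: [-0.003, 0.998, 0.07, 0.001]
contact_force: [-1.3, 0.7, 10.0]
width: 0.0123
```

```bash
python3 - <<'E'
from h import *
hand()
for n in ["top","side"]:
    im=manip.get_image(n); cv2.imwrite(f"pics/{n}17.png",im)
a=cv2.imread("pics/top5.png")[170:240,280:390];b=cv2.imread("pics/top17.png")[170:240,280:390]
cv2.imwrite("pics/t17.png",cv2.resize(np.vstack([b,a]),None,fx=4,fy=4,interpolation=cv2.INTER_CUBIC))
im=manip.get_image("wrist");cv2.imwrite("pics/w17.png",im)
wind([-140,-150,-160,-165,-170])
E
```

```text
t 21.45 th -124.1 deg r 24.21 y -146.69  Frad(out) -6.60 Ftan(opening+) 7.57 F [-1.3  0.7 10. ] w 12.3
t 21.60 th -126.2 deg r 24.12 y -146.69  Frad(out) -3.95 Ftan(opening+) 2.80 F [-1.5 -0.6  4.6] w 12.0
-140.0 [-4.0, 0.0, 4.1]
-150.0 [-7.5, 0.0, 6.5]
-160.0 [-11.3, 0.1, 8.3]
-165.0 [-13.3, 0.1, 8.9]
-170.0 [-15.3, 0.1, 9.4]
```

View pics/t17.png

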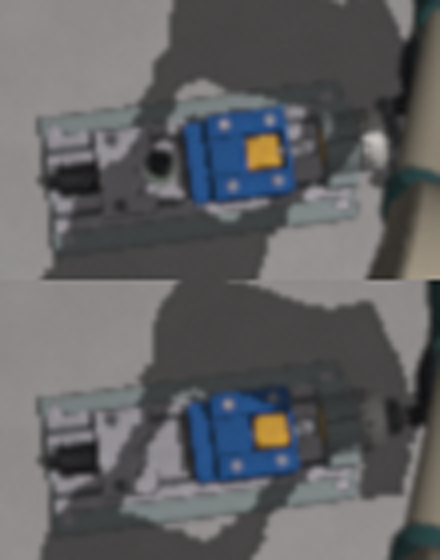

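View pics/w17.png

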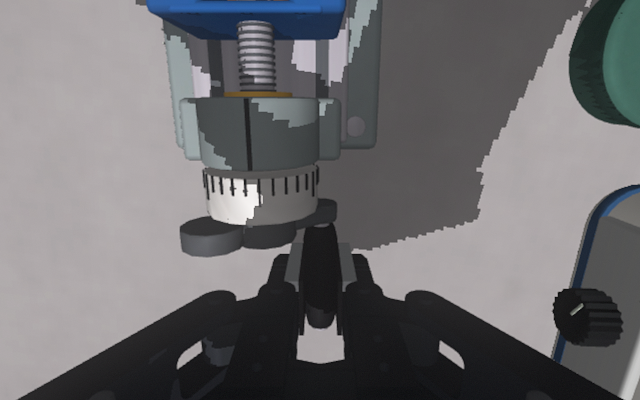

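```bash
python3 - <<'E'
from h import *
wind([-132,-138,-144,-150,-156])
E
```

```text
t 21.60 th -126.2 deg r 24.12 y -146.69  Frad(out) -3.95 Ftan(opening+) 2.80 F [-1.5 -0.6  4.6] w 12.0
-132.0 [-1.6, 0.0, 1.8]
-138.0 [-3.4, 0.0, 3.6]
-144.0 [-5.4, 0.0, 5.2]
-150.0 [-7.5, 0.0, 6.5]
-156.0 [-9.7, 0.0, 7.7]
```

{"fn": "drive_tool", "kwargs": {
  "steps": [
    [-1.6, 0, 1.8, 0, -1],
    [-3.4, 0, 3.6, 0, -1],
    [-5.4, 0, 5.2, 0, -1],
    [-7.5, 0, 6.5, 0, -1],
    [-9.7, 0, 7.7, 0, -1]
  ]
}}

```text
clock: 22.1
position: [0.6001, -0.1096, 0.0148]
ee_rot: [-0.003, 0.998, 0.069, 0.005]
contact_force: [3.3, 3.5, 5.9]
width: 0.0123
```

```bash
python3 - <<'E'
from h import *
wind([-159,-162,-165,-168,-171])
E
```

```text
t 22.10 th -145.2 deg r 24.13 y -146.75  Frad(out) -2.69 Ftan(opening+) 6.43 F [3.3 3.5 5.9] w 12.3
-159.0 [-5.2, 0.0, 2.5]
-162.0 [-6.4, 0.0, 2.9]
-165.0 [-7.6, 0.0, 3.3]
-168.0 [-8.8, 0.0, 3.6]
-171.0 [-10.0, 0.0, 3.8]
```

{"fn": "drive_tool", "kwargs": {
  "steps": [
    [-5.2, 0, 2.5, 0, -1],
    [-6.4, 0, 2.9, 0, -1],
    [-7.6, 0, 3.3, 0, -1],
    [-8.8, 0, 3.6, 0, -1],
    [-10, 0, 3.8, 0, -1]
  ]
}}

```text
clock: 22.6
position: [0.5955, -0.1103, 0.0124]
ee_rot: [-0.003, 0.998, 0.068, 0.01]
contact_force: [6.1, 4.2, -1.0]
width: 0.0124
```

```bash
python3 - <<'E'
from h import *
wind([-174,-177,-180,-183,-186])
E
```

```text
t 22.60 th -157.7 deg r 24.02 y -146.80  Frad(out) 3.44 Ftan(opening+) 5.71 F [ 6.1  4.2 -1. ] w 12.4
-174.0 [-6.6, 0.0, 1.5]
-177.0 [-7.9, 0.0, 1.6]
-180.0 [-9.1, 0.0, 1.6]
-183.0 [-10.4, 0.0, 1.5]
-186.0 [-11.6, 0.0, 1.4]
```

{"fn": "drive_tool", "kwargs": {
  "steps": [
    [-6.6, 0, 1.5, 0, -1],
    [-7.9, 0, 1.6, 0, -1],
    [-9.1, 0, 1.6, 0, -1],
    [-10.4, 0, 1.5, 0, -1],
    [-11.6, 0, 1.4, 0, -1]
  ]
}}

```text
clock: 23.1
position: [0.588, -0.1113, 0.0108]
ee_rot: [-0.003, 0.998, 0.068, 0.014]
contact_force: [6.3, 2.8, -7.4]
width: 0.0121
```

```bash
python3 - <<'E'
from h import *
wind([-189,-192,-195,-198,-201]);print(toolrot()[:,2].round(4))
E
```

```text
t 23.10 th -176.2 deg r 23.82 y -146.78  Frad(out) 7.79 Ftan(opening+) 6.09 F [ 6.3  2.8 -7.4] w 12.1
-189.0 [-5.3, 0.0, -0.2]
-192.0 [-6.6, 0.0, -0.5]
-195.0 [-7.8, 0.0, -0.8]
-198.0 [-9.0, 0.0, -1.2]
-201.0 [-10.1, 0.0, -1.6]
[ 0.0274  0.0076 -0.9996]
```

{"fn": "drive_tool", "kwargs": {
  "steps": [
    [-5.3, 0, -0.2, 0, -1],
    [-6.6, 0, -0.5, 0, -1],
    [-7.8, 0, -0.8, 0, -1],
    [-9, 0, -1.2, 0, -1]
  ]
}}

```text
clock: 23.5
position: [0.5817, -0.1122, 0.0114]
ee_rot: [-0.003, 0.998, 0.068, 0.016]
contact_force: [4.4, 0.9, -7.9]
width: 0.0124
```

```bash
python3 - <<'E'
from h import *
wind([-196,-199,-202,-205,-208]);print(toolrot()[:,2].round(4))
E
```

```text
t 23.50 th 168.3 deg r 23.65 y -146.78  Frad(out) 6.82 Ftan(opening+) 5.96 F [ 4.4  0.9 -7.9] w 12.4
-196.0 [-1.8, 0.0, -0.2]
-199.0 [-3.0, 0.0, -0.6]
-202.0 [-4.2, 0.0, -1.0]
-205.0 [-5.3, 0.0, -1.6]
-208.0 [-6.4, 0.0, -2.2]
[ 0.032   0.0079 -0.9995]
```

{"fn": "drive_tool", "kwargs": {
  "steps": [
    [-3, 0, 0.2, 0, -1],
    [-4.2, 0, -0.4, 0, -1],
    [-5.3, 0, -1, 0, -1]
  ]
}}

```text
clock: 23.8
position: [0.5784, -0.1127, 0.0124]
ee_rot: [-0.003, 0.998, 0.067, 0.018]
contact_force: [4.7, 2.1, -5.4]
width: 0.0119
```

```bash
python3 - <<'E'
from h import *
wind([-201,-204,-207,-210,-213])
E
```

```text
t 23.80 th 159.8 deg r 23.62 y -146.79  Frad(out) 3.34 Ftan(opening+) 6.48 F [ 4.7  2.1 -5.4] w 11.9
-201.0 [-0.5, 0.0, 0.2]
-204.0 [-1.6, 0.0, -0.3]
-207.0 [-2.7, 0.0, -0.9]
-210.0 [-3.8, 0.0, -1.5]
-213.0 [-4.9, 0.0, -2.2]
```

{"fn": "drive_tool", "kwargs": {
  "steps": [
    [-2.7, 0, -0.7, 0, -1],
    [-3.8, 0, -1.3, 0, -1],
    [-4.9, 0, -2, 0, -1]
  ]
}}

```text
clock: 24.1
position: [0.5746, -0.1132, 0.0144]
ee_rot: [-0.003, 0.998, 0.067, 0.019]
contact_force: [5.4, 2.4, -5.5]
width: 0.0119
```

```bash
python3 - <<'E'
from h import *
wind([-210,-213,-216,-219,-222])
E
```

```text
t 24.10 th 149.3 deg r 23.50 y -146.80  Frad(out) 1.83 Ftan(opening+) 7.71 F [ 5.4  2.4 -5.5] w 11.9
-210.0 [-0.0, 0.0, 0.6]
-213.0 [-1.1, 0.0, -0.1]
-216.0 [-2.1, 0.0, -0.9]
-219.0 [-3.0, 0.0, -1.7]
-222.0 [-4.0, 0.0, -2.5]
```

{"fn": "drive_tool", "kwargs": {
  "steps": [
    [-2.1, 0, -0.9, 0, -1],
    [-2.7, 0, -1.4, 0, -1]
  ]
}}

```text
clock: 24.3
position: [0.5728, -0.1135, 0.0157]
ee_rot: [-0.003, 0.998, 0.067, 0.02]
contact_force: [5.2, 1.9, -7.1]
width: 0.0121
```

```bash
python3 - <<'E'
from h import *
wind([-213,-216,-219,-222])
E
```

```text
t 24.30 th 143.8 deg r 23.42 y -146.80  Frad(out) 2.55 Ftan(opening+) 8.54 F [ 5.2  1.9 -7.1] w 12.1
-213.0 [0.7, -0.0, 1.3]
-216.0 [-0.3, 0.0, 0.5]
-219.0 [-1.3, 0.0, -0.3]
-222.0 [-2.2, 0.0, -1.2]
```

{"fn": "drive_tool", "kwargs": {
  "steps": [
    [-1.3, 0, -0.3, 0, -1]
  ]
}}

```text
clock: 24.4
position: [0.5725, -0.1135, 0.0159]
ee_rot: [-0.003, 0.998, 0.067, 0.021]
contact_force: [5.4, 2.1, -6.9]
width: 0.012
```

```bash
python3 - <<'E'
from h import *
wind([-216,-219,-222])
E
```

```text
t 24.40 th 142.9 deg r 23.39 y -146.78  Frad(out) 2.13 Ftan(opening+) 8.63 F [ 5.4  2.1 -6.9] w 12.0
-216.0 [-0.0, 0.0, 0.8]
-219.0 [-1.0, 0.0, -0.1]
-222.0 [-1.9, 0.0, -0.9]
```

{"fn": "drive_tool", "kwargs": {
  "steps": [
    [0, 0, 0, 0, -1],
    [0, 0, 0, 0, -0.6],
    [0, 0, 0, 0, -0.2],
    [0, 0, 0, 0, 0],
    [0, 0, 0, 0, 0]
  ]
}}

```text
clock: 24.9
position: [0.5722, -0.1136, 0.0162]
ee_rot: [-0.003, 0.998, 0.067, 0.021]
contact_force: [0.1, -0.3, -1.2]
width: 0.0429
```

```bash
python3 - <<'E'
from h import *
st();hand();im=manip.get_image("wrist");cv2.imwrite("pics/w18.png",im);print(toolrot().round(3))
E
```

```text
t 24.9 p [ 572.2 -113.6   16.2] F [ 0.1  -0.3  -1.24] M [0.02 0.01 0.03] w 42.9
t 24.90 th 142.0 deg r 23.38 y -146.89  Frad(out) 0.94 Ftan(opening+) 0.81 F [ 0.1 -0.3 -1.2] w 42.9
[[ 0.99   0.133  0.042]
 [ 0.133 -0.991  0.008]
 [ 0.043 -0.003 -0.999]]
```

View pics/w18.png

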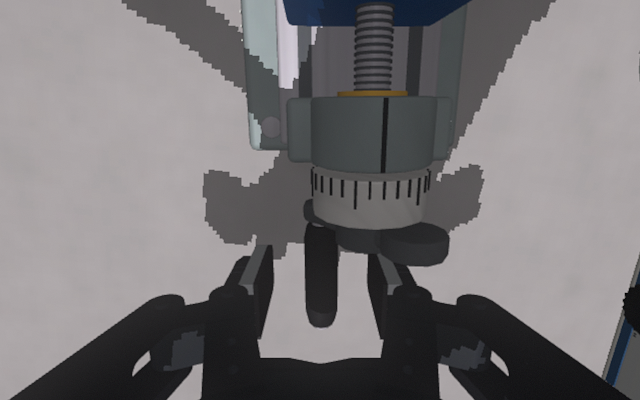

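```bash
python3 - <<'E'
from h import *
L=[]
for i in range(16):
    L.append(manip.get_state()["contact_force"]);manip.get_image("side")
L=np.array(L);print(L.mean(0).round(2),L.std(0).round(2)); print(((L@BX)*.8-.6*L[:,2]).mean())
E
```

```text
[ 0.12 -0.11 -0.04] [0.54 0.33 0.52]
0.10629400380229792
```

{"fn": "drive_tool", "kwargs": {
  "steps": [
    [0, 0, -15, 0, 0],
    [1, 0, -40, 0, 0],
    [2, 0, -75, 0, 0],
    [3, 0, -110, 0, 0.5],
    [4, 0, -140, 0, 1]
  ]
}}

```text
clock: 26.25
position: [0.5707, -0.1142, 0.1579]
ee_rot: [-0.003, 0.998, 0.067, 0.022]
contact_force: [0.9, -0.1, 0.3]
width: 0.0701
```

```bash
python3 - <<'E'
from h import *
st();go(563,40,160,8)
E
```

```text
t 26.25 p [ 570.7 -114.2  157.9] F [ 0.92 -0.07  0.33] M [-0.05 -0.02  0.03] w 70.1
delta tool [  13.  -153.9   -1.2] |d| 154.4 turn -0.006
```

{"fn": "drive_tool", "kwargs": {
  "steps": [
    [3, -40, -1, 0, 1],
    [6, -80, -1, 0, 1],
    [10, -120, -1, 0, 1],
    [13, -154, -1, 0, 1],
    [13, -154, -1, 0, 1]
  ]
}}

```text
clock: 26.75
position: [0.5622, 0.0441, 0.1599]
ee_rot: [-0.004, 0.997, 0.069, 0.022]
contact_force: [-1.2, -0.3, -0.5]
width: 0.0857
```

```bash
python3 - <<'E'
from h import *
st();manip.get_image("side");c=cal("wrist");im=manip.get_image("wrist");cv2.imwrite("pics/w19.png",im)
im=im[130:330,240:400]
g=np.clip((im.astype(float)-10)*1.6,0,255).astype(np.uint8)
cv2.imwrite("pics/w19c.png",cv2.resize(g,None,fx=3,fy=3,interpolation=cv2.INTER_CUBIC))
im=manip.get_image("side");cv2.imwrite("pics/s19.png",cv2.resize(im[160:260,270:390],None,fx=6,fy=6,interpolation=cv2.INTER_CUBIC))
for Y in (24,25.2,26): print(Y,[np.round((np.array(proj("",(O+y*BY+[0,0,z])/1000,c))-[240,130])*3) for y,z in ((Y-8.8,77),(Y+8.8,77),(28.4,48),(14.9,44))])
E
```

```text
t 26.75 p [562.2  44.1 159.9] F [-1.22 -0.32 -0.46] M [-0.03  0.02  0.  ] w 85.7
24 [array([237., 208.]), array([237., 132.]), array([232., 126.]), array([232., 174.])]
25.2 [array([237., 203.]), array([237., 127.]), array([232., 126.]), array([232., 174.])]
26 [array([237., 199.]), array([237., 124.]), array([232., 126.]), array([232., 174.])]
```

View pics/w19c.png

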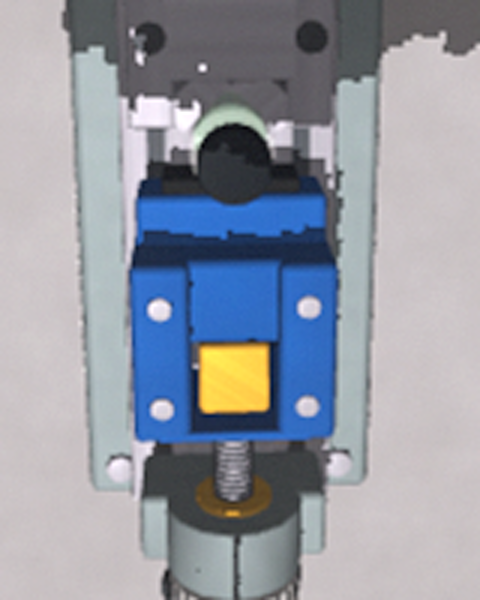

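View pics/s19.png

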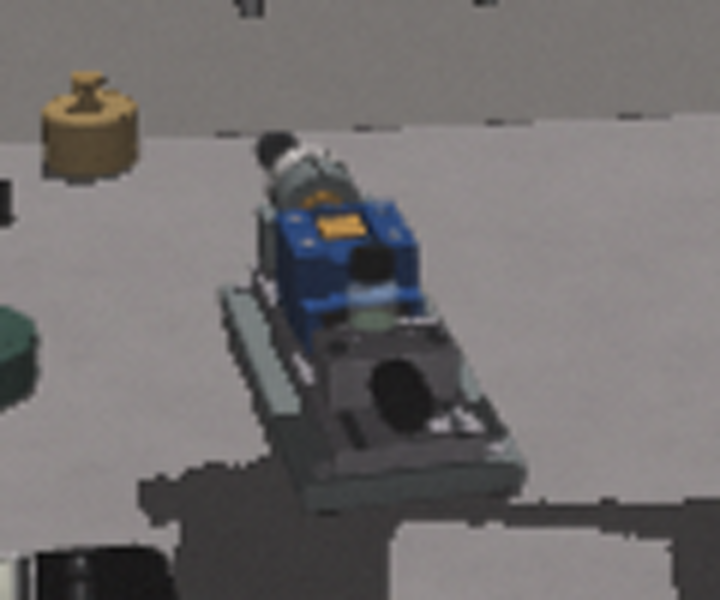

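```bash
python3 -c "
from rig import manip
print(manip.sign_off(), manip.get_state()['clock'])"
```

```text
the job is handed in; nothing more can be done
the job is handed in; nothing more can be done
```

The vial now stands upright in the V with the jaw bearing on it at roughly 30 N, by feel. I let go on the closing turn without backing off and handed the job in after about 27 of the 72 s.

- **Opening:** I wound the crank back about 1¼ turns. The jaw then stood 9 to 10 mm farther out than the vial needs; individual measurements ran from 8.8 to 10.
- **Placing:** The camera showed my first set-down about 4 to 6 mm short of the seat, close to the 6 mm limit. I gripped the vial again and moved it about 4 mm forward before closing.
- **Closing:** Winding free and slowly took about 6.0 N at the handle. It rose steadily over the last turn-in to about 8.6 N, which is 2.5 N more.
- **Jaw force:** That 2.5 N corresponds to about 25 to 40 N at the jaw. Force readings scatter by about 0.5 N each and the friction is known only as a range, so I can't narrow it further. It stayed below 60 N by this estimate.
- **Last checks:** The pictures showed the vial upright at its seat within about 1 mm and the brass nut forward in its window, so the play is taken up. The gripper was open and clear. The weight was unmoved; the tin and loupe looked untouched in earlier views, but I didn't recheck them at the end.

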